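# Tip the croquette tub, sort, and scrape the good ones into the fry basket

## Robot

A 6-joint arm with a two-finger parallel gripper is mounted at the origin on the work surface. World frame = base frame: x ahead of the robot, y to its left, z up, the work surface at z = 0. Lengths are in mm, angles in rad, forces in N, time in s.
With the tool pointing down it reaches from about 300 to 775 mm from the base axis. Payload 14.6 kg.
Tool frame: the origin (TCP) lies on the centre line of the jaws, within the pads' length; the fingertips stand 19 mm ahead of it and the grasp point (between the pads) is the TCP (ctrl.tip_reach is the distance from the TCP to the fingertips, in mm); z points along the fingers, y is the line along which they close (so a half turn about z gives the same grasp; the last joint's range is limited). The gripper opens to 94 mm and grips with 3 to 60 N. Pads are 16 mm wide; open, the fingers measure 119 mm over their backs; the gripper's body (75 mm by 177 mm) begins 78 mm behind the grasp point.
Start: joints at [-1.348, 0.3, 1.521, -0, 1.321, -0.067], TCP at [157.161, -527.058, 224.446] pointing down, gripper open.
Joint ranges: [-3.03, 3.03], [-0.79, 2.21], [0.23, 2.52], [-1.04, 4.18], [0, 3.07], [-2.55, 2.55]. Speed limits (rad/s): [2.22, 2.22, 2.57, 3.14, 3.14, 3.14].

## Interface

Orientations are given as a unit quaternion [w, x, y, z].
In Python, from workcell import ctrl, eyes gives the robot as it stands.
- The arm moves only by the shell command python3 -m handwheel 'ROWS' [FORCE]. ROWS is JSON, a list of rows, each a list of 7 numbers: the shift along the tool's x, y, z each as a share of 10 cm, from -1 to 1, then the turn, a rotation vector about the tool's x, y, z each as a share of 6 degrees, from -1 to 1, then the opening, from 0 (shut) to 1 (fully open). In form: [[dx, dy, dz, rx, ry, rz, fingers], ...]. A call has exactly 5 rows; each row shifts and turns the commanded pose from where the row before left it, along the tool's axes as they then stand; what a row does not reach is not made up. A row lasts 1/8 s, in which the tool goes at most 62.5 mm and 10.7 degrees, less where a joint would pass 70% of its speed; a pose out of reach is approached as far as the arm can. A call with a number of a shift or a turn outside -1 to 1 is refused whole. A call with a gripper value outside its range is refused whole. The fingers move at their own pace and stop on an object; FORCE is the grip in N (left out, the last holds). Time passes only in rows, so rows that do not move let the fingers close, or fill a call up. It gives the time, the measured TCP pose, the force, the opening and the grip force at its end, in the units of the state.
- ctrl.get_state(): the state, without advancing time (a new reading comes with each control period).
- eyes.read_camera(name): name is "scene" or "side" or "wrist"; returns a dict with "image" (384x512x3 uint8, red, green, blue), "range_z" (384x512 float32, mm along the optical axis (not along the pixel's ray), 0 where there is no reading), "fx", "fy", "cx", "cy" (pixels), "R" (3x3) and "t" (3): a world point X has camera coordinates R X + t. Camera axes: x right, y down, z forward; pixel columns grow to the right and rows downward; lengths in mm; the calibration is good to about 2 mm. The wrist camera is an equidistant fisheye: a pixel r from the principal point sees the ray r / f radians off the axis. A picture is of the moment at which its call begins.
- ctrl.sign_off(): hands the job in; it is judged then, once.
The state is a dict: "t": time; "joint_pos": joint angles; "qd": joint speeds; "tau": joint torques, N m; "ee_pos": TCP position; "tool_rot": TCP orientation; "contact_force": force on the tool from outside, world axes, zero at the start; "wrist_torque": the same for the moment, N m; "gripper_width": finger opening in mm; "grip_force": force on a finger pad.
Only numpy, scipy, OpenCV 4.12 (cv2) and the standard library are available. Lean on these libraries where they do the work, as an engineer would, in place of code of your own. Each camera call takes 0.05 s, during which the arm holds its last target. There are 200 camera calls.

## Task

Load the fry basket: rock the heavy tub forward on its base edge by the bar behind it (never lift it off its shelf) until every croquette has slid out onto the landing tray, then rock it back upright on the shelf. Pick every burst croquette (dark, split) out into the red waste pan, and only then push all the good ones over the tray's open end into the wire basket with the scraper, not by hand. Finally stand the scraper back upright in the middle of its teal mat, let go, and leave the paper trays, sauce bottle, pot and shaker where they are.

Things in the scene. Friction and masses are not known exactly. Their poses are not given: they have to be found in the camera images.
- stand: Fixed stainless loading stand, at a small yaw. Origin on the counter (z = 0) under the middle of its landing tray; its +y is the pouring and pushing direction, x runs across. Flat tray floor: y -117 mm (foot of a steel apron that slopes down from the tub shelf) to +165 (open end), 55 mm above the counter, rims along both long sides with inner faces at x = +-110 mm, tops 77 mm above the counter.
- basket: Wire fry basket, fixed to the stand just beyond the tray's open end, 224 (x) x 160 (y) x 48 mm high, walls 4 mm, rim 3 mm below the tray floor. Origin at the centre of its underside, 4 mm above the counter; axes as the stand's.
- tub: Heavy insulated steel tub (1 to 1.5 kg, plus croquettes) on the shelf. Base 148 (x) x 150 (y) mm, 120 high, walls 5, floor 6. Origin at the centre of the underside, z up, +y towards the tray. The pouring wall at +y leans out 15 degrees, the others are upright. The floor plate runs on 14 mm ahead of the pouring wall's foot as a toe, on whose edge the tub rocks; past roughly 50 degrees it falls over forward unless held.
- tub_bar (a point): Centre of the tub's tipping bar, level with the rim (y = -113, z = 120 mm in the tub), its axis 38 mm behind the rear wall. A black sleeve 18 mm thick and 90 mm long, along the tub's x, turns freely on the bar, so fingers that pinch it from above can keep pointing down while the tub rocks beneath it.
- tub_edge (a point): Middle of the front edge of the tub's toe, about which it rocks (y = +89, z = 0 mm in the tub).
- tub_lip (a point): Middle of the tub's pouring lip (y = +107, z = 120 mm in the tub). With the tub rocked to about 100 degrees the pouring wall slopes down some 25 degrees as a chute, the lip about 115 mm ahead of the rocking edge and close over the tray floor, which it touches at about 106 degrees. Croquettes then slide out, if need be with some jogging of the tilt.
- tray_end (a point): Middle of the tray's open end, on its floor (stand y = +165, z = 55 mm).
- shelf_front (a point): Middle of the front edge of the tub shelf (stand y = -165, z = 105 mm; rubber-topped, 220 mm wide, 185 deep). A lip 4 mm thick and 7 mm high along this edge stops the tub's toe sliding off; the toe stands 6 to 18 mm behind this edge at the start. At 100 degrees the toe points down behind the lip.
- waste: Loose red waste pan, open top, 120 (x) x 170 (y) x 55 mm high, walls 5 mm, on the counter on the robot's side of the stand. Origin at the centre of its underside.
- rest: Teal mat, fixed flat on the counter, 120 (x) x 240 (y) x 4 mm thick. Origin at the centre of its underside. The scraper's home; the scraper lies along its y at the start.
- scraper: Scraper block, 0.4 kg: white foot 190 (x) x 50 (y) x 24 mm high with a flat underside, and in the middle of it an upright blue grip 50 (x) x 26 (y) mm whose top is 135 mm above the underside. Origin at the centre of the foot's underside. It stands on its foot.
- croq1: Good croquette, golden: rigid flattened barrel 62 (x) x 34 (y) x 28 mm (z), 60 g. Origin at the centre of its underside (the centre is 14 mm up its own z); it may lie on any side after the pour. Four to six of the six are present.
- croq2: Good croquette, golden: rigid flattened barrel 62 (x) x 34 (y) x 28 mm (z), 60 g. Origin at the centre of its underside (the centre is 14 mm up its own z); it may lie on any side after the pour. Four to six of the six are present.
- croq3: Good croquette, golden: rigid flattened barrel 62 (x) x 34 (y) x 28 mm (z), 60 g. Origin at the centre of its underside (the centre is 14 mm up its own z); it may lie on any side after the pour. Four to six of the six are present.
- croq4: Good croquette, golden: rigid flattened barrel 62 (x) x 34 (y) x 28 mm (z), 60 g. Origin at the centre of its underside (the centre is 14 mm up its own z); it may lie on any side after the pour. Four to six of the six are present.
- croq5: Good croquette, golden: rigid flattened barrel 62 (x) x 34 (y) x 28 mm (z), 60 g. Origin at the centre of its underside (the centre is 14 mm up its own z); it may lie on any side after the pour. Four to six of the six are present.
- croq6: Good croquette, golden: rigid flattened barrel 62 (x) x 34 (y) x 28 mm (z), 60 g. Origin at the centre of its underside (the centre is 14 mm up its own z); it may lie on any side after the pour. Four to six of the six are present.
- burst1: Burst croquette, dark brown with a pinkish split on both flat faces; size, mass and origin as a good one. One or both are present.
- burst2: Burst croquette, dark brown with a pinkish split on both flat faces; size, mass and origin as a good one. One or both are present.
- trays: Bystander: stack of brown paper trays, 100 x 140 x 40 mm, at the right edge of the work area. Origin under its centre.
- sauce: Bystander: amber sauce bottle, 60 mm thick, 170 mm high, at the left edge of the work area. Origin under its centre.
- pot: Bystander: steel pot with tongs in it, 120 mm across, 130 mm high (tongs to 210), right of the stand. Origin under its centre.
- shaker: Bystander: white shaker with red cap, 52 mm thick, 100 mm high, on the far side of the stand. Origin under its centre.
Things that resemble listed ones, but are neither listed nor needed, are in the scene too. What is shaped like the burst1 but blue or green is not meant. Leave any purple look-alike of the croq6 alone.

How it is judged (in metres and radians):
On the way, in this order (a step that is already met when the one before it is completed fails the run):
1. the tub is rocked over on its base edge, past 80 degrees (angle between tub's own z axis and vertical above 1.4 rad), for 0.2 s.
2. every croquette is out of the tub and the tub stands upright on its shelf again (angle between tub's own z axis and vertical below 0.1 rad and height (world z) of tub between 0.095 and 0.115 m and height (world z) of each of croq1, croq2, croq3, croq4, croq5, croq6, burst1, burst2 below 0.16 m and y of each of croq1, croq2, croq3, croq4, croq5, croq6, burst1, burst2 in the frame of stand above -0.145 m), for 0.3 s.
3. every burst croquette is in the waste pan (x of burst1 in the frame of waste between -0.06 and 0.06 m and y of burst1 in the frame of waste between -0.085 and 0.085 m and z of burst1 in the frame of waste between -0.01 and 0.07 m and x of burst2 in the frame of waste between -0.06 and 0.06 m and y of burst2 in the frame of waste between -0.085 and 0.085 m and z of burst2 in the frame of waste between -0.01 and 0.07 m), for 0.3 s.
4. the scraper stands on the landing tray, across it (z of scraper in the frame of stand between 0.05 and 0.064 m and y of scraper in the frame of stand between -0.165 and 0.165 m and x of scraper in the frame of stand between -0.06 and 0.06 m and angle between scraper's own z axis and vertical below 0.15 rad), for 0.2 s.
5. every good croquette is in the wire basket (x of croq1 in the frame of basket between -0.115 and 0.115 m and y of croq1 in the frame of basket between -0.082 and 0.082 m and z of croq1 in the frame of basket between -0.01 and 0.09 m and x of croq2 in the frame of basket between -0.115 and 0.115 m and y of croq2 in the frame of basket between -0.082 and 0.082 m and z of croq2 in the frame of basket between -0.01 and 0.09 m and x of croq3 in the frame of basket between -0.115 and 0.115 m and y of croq3 in the frame of basket between -0.082 and 0.082 m and z of croq3 in the frame of basket between -0.01 and 0.09 m and x of croq4 in the frame of basket between -0.115 and 0.115 m and y of croq4 in the frame of basket between -0.082 and 0.082 m and z of croq4 in the frame of basket between -0.01 and 0.09 m and x of croq5 in the frame of basket between -0.115 and 0.115 m and y of croq5 in the frame of basket between -0.082 and 0.082 m and z of croq5 in the frame of basket between -0.01 and 0.09 m and x of croq6 in the frame of basket between -0.115 and 0.115 m and y of croq6 in the frame of basket between -0.082 and 0.082 m and z of croq6 in the frame of basket between -0.01 and 0.09 m), for 0.2 s.
At the end, for the whole second after the job is handed in: Tub upright (within 6 degrees) on its shelf; all burst croquettes in the waste pan; all good croquettes in the wire basket; scraper standing upright on its mat, its middle within 45 mm of the mat's middle; all at rest (all of step 3 and all of step 5 and angle between each of tub, scraper's own z axis and vertical below 0.1 rad and height (world z) of tub between 0.095 and 0.115 m and horizontal distance between scraper and rest below 0.045 m and height (world z) of scraper below 0.012 m and linear speed of each of tub, scraper, waste, croq1, croq2, croq3, croq4, croq5, croq6, burst1, burst2 below 0.02 m/s); the robot touches nothing.
It fails at once if the tub's base edge is lifted more than 40 mm off the shelf (height (world z) of tub_edge above 0.145 m).
It fails at once if a good croquette is carried or pushed past the tray's open end by the fingers ((contact force between the fingers and croq1 above 1 N and y of croq1 in the frame of stand above 0.165 m) or (contact force between the fingers and croq2 above 1 N and y of croq2 in the frame of stand above 0.165 m) or (contact force between the fingers and croq3 above 1 N and y of croq3 in the frame of stand above 0.165 m) or (contact force between the fingers and croq4 above 1 N and y of croq4 in the frame of stand above 0.165 m) or (contact force between the fingers and croq5 above 1 N and y of croq5 in the frame of stand above 0.165 m) or (contact force between the fingers and croq6 above 1 N and y of croq6 in the frame of stand above 0.165 m)).
It fails at once if a bystander (trays, sauce, pot, shaker) is moved more than 40 mm or knocked over (distance of any of trays, sauce, pot, shaker from where it was at the start of the episode above 0.04 m or angle between any of trays, sauce, pot, shaker's own z axis and vertical above 0.5 rad).
Of croq1, croq2, croq3, croq4, croq5, croq6 only 4 to 6 are there at a start; the rules pass over those that are not, and their reading is None.
Of burst1, burst2 only 1 to 2 are there at a start; the rules pass over those that are not, and their reading is None.
At some moment in a run one of scraper, waste may be knocked a few centimetres aside while the robot is not near it.
Once in a run the grip may slacken for a moment while it holds something.
It also fails if it takes over 210 s, if anything falls off the work surface, if the arm or the gripper's body presses on something with over 40 N, if the wrist force passes 120 N, or if a joint passes its speed limit or range.

## Working session

There is one attempt and no reset: what is moved stays moved. The work goes in short steps, Python scripts to look and compute and a shell command to move; the robot and the scene stay as the last step left them, time stands still between calls to the robot, and variables do not carry over. Pictures are saved under pics/ and viewed, at most 16 in all, crops included, and the job is handed in when it is done.

```bash
mkdir -p pics; ls; cat > h.py <<'E'
import numpy as np, cv2
from workcell import ctrl, eyes
def cam(n):
    c=eyes.read_camera(n); return c
def save(c,f): cv2.imwrite(f,cv2.cvtColor(c["image"],cv2.COLOR_RGB2BGR))
def cloud(c):
    v,u=np.mgrid[0:384,0:512]; z=c["range_z"]
    if c.get("name")=="wrist": raise 0
    P=np.stack([(u-c["cx"])/c["fx"]*z,(v-c["cy"])/c["fy"]*z,z],-1)
    W=(P-np.array(c["t"]))@np.array(c["R"])
    W[z<=0]=np.nan
    return W
def st():
    s=ctrl.get_state(); print({k:np.round(s[k],3) for k in ("t","joint_pos","ee_pos","tool_rot","contact_force","gripper_width","grip_force")}); return s
E
python3 - <<'E'
from h import *
st()
a=cam("scene");b=cam("side")
for n,c in (("scene",a),("side",b)):
    save(c,f"pics/{n}0.png"); np.savez(f"{n}0.npz",im=c["image"],W=cloud(c),)
    print(n, np.round(c["R"],3).tolist(),np.round(c["t"]),c["fx"], "campos",np.round(-np.array(c["R"]).T@np.array(c["t"])))
E
```

```text
pics
{'t': np.float64(0.0), 'joint_pos': array([-1.348,  0.301,  1.522, -0.   ,  1.321, -0.067]), 'ee_pos': array([ 157.111, -526.829,  223.873]), 'tool_rot': array([-0.001,  0.99 ,  0.144, -0.   ]), 'contact_force': array([0.608, 0.561, 0.279]), 'gripper_width': np.float64(93.922), 'grip_force': np.float64(0.0)}
scene [[0.849, 0.529, -0.009], [0.364, -0.597, -0.715], [-0.383, 0.603, -0.699]] [-443. -107. 1629.] 409.09123464851007 campos [1039. -813. 1059.]
side [[-0.994, -0.106, 0.009], [-0.084, 0.733, -0.675], [0.065, -0.672, -0.738]] [ 549.  158. 1687.] 483.24980611581634 campos [ 450. 1076. 1346.]
```

View pics/scene0.png

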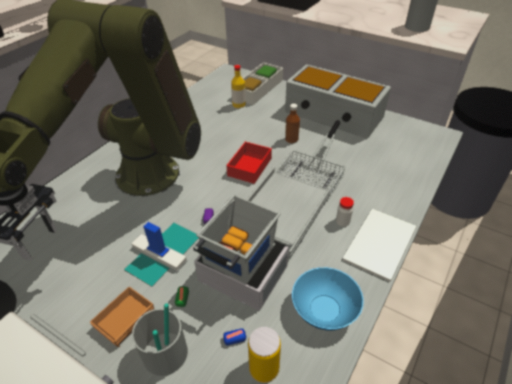

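View pics/side0.png

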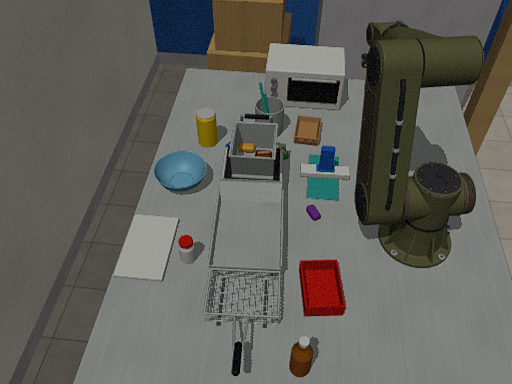

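The scene view shows the tub (238,240), scraper on its teal mat (160,245), red pan (249,162) and basket (312,170). The side view shows the tub (255,150), scraper (326,168), pan (322,287), tray (248,225) and basket (243,295). Purple (313,212), green and blue bits on the counter are look-alikes, so I leave them alone.

```bash
python3 - <<'E'
from h import *
D={n:np.load(n+"0.npz") for n in("scene","side")}
def rect(P): 
    r=cv2.minAreaRect(P[:,:2].astype(np.float32)); return np.round(r[0],1),np.round(r[1],1),round(r[2],1),len(P)
for n,d in D.items():
    W=d["W"];H=cv2.cvtColor(d["im"],cv2.COLOR_RGB2HSV).astype(int);z=W[...,2]
    R=d["im"].astype(int)
    h,s,v=H[...,0],H[...,1],H[...,2]
    x,y=W[...,0],W[...,1]
    def show(nm,m,zz=None):
        m=m.astype(np.uint8); k,l,stt,c=cv2.connectedComponentsWithStats(m)
        if k<2: print(n,nm,"none");return
        i=1+np.argmax(stt[1:,4]);P=W[l==i];P=P[~np.isnan(P[:,0])];print(n,nm,"px",c[i].round(),*rect(P),"z",np.percentile(P[:,2],[2,50,98]).round(1))
    area=(x>200)&(x<760)&(y>-600)&(y<600)
    show("red",((h<8)|(h>172))&(s>180)&(v>80)&area&(z<60)&(y>0))
    show("redrim",((h<8)|(h>172))&(s>180)&(v>80)&area&(z<62)&(z>45)&(y>0))
    show("teal",(h>80)&(h<98)&(s>120)&area&(z<20))
    show("blue",(h>105)&(h<125)&(s>150)&area&(z>50)&(z<150)&(x<480))
    show("bluetop",(h>105)&(h<125)&(s>150)&area&(z>128)&(z<142)&(x<480))
    show("white",(s<50)&(v>120)&area&(z>15)&(z<32)&(x<480)&(y<-50)&(y>-300))
    show("tubrim",area&(z>217)&(z<232)&(y<0)&(x>400)&(s<90))
    show("floor",area&(z>48)&(z<60)&(s<90)&(x>400))
    show("rims",area&(z>70)&(z<82)&(s<90)&(x>400))
    show("bar",area&(z>205)&(z<245)&(v<60)&(x>380)&(y<-150))
    show("shelf",area&(z>98)&(z<110)&(s<90)&(x>400))
    show("orange",(h>8)&(h<22)&(s>150)&(z>100)&area&(v>100))
E
```

```text
scene red px [249. 162.] [324.4 250.3] [121.2 181. ] 7.6 982 z [ 2.7 24.6 57.6]
scene redrim px [249. 163.] [325.6 248.2] [119.6 174.2] 7.4 193 z [45.6 52.4 60.5]
scene teal px [146. 269.] [ 317.9 -346.5] [ 78.4 116.5] 89.8 699 z [0.2 5.  9.5]
scene blue px [154. 236.] [ 316.2 -285.3] [49.5 23.1] 1.0 327 z [ 51.5 109.7 142.5]
scene bluetop px [151. 228.] [ 316.1 -284.9] [20.3 50.1] 88.4 96 z [129.4 138.7 141.9]
scene white px [174. 258.] [ 376.5 -277.5] [67.  45.1] 0.3 225 z [19.2 28.3 31.7]
scene tubrim px [232. 232.] [ 584.6 -219.4] [161.1 233.4] 1.3 1064 z [217.7 227.3 231.6]
scene floor px [290. 201.] [563.  176.5] [217.2 477.2] 3.2 2807 z [51.  55.9 59.5]
scene rims px [241. 280.] [ 633.  -258.3] [274.  130.7] 40.4 210 z [70.5 76.4 81.8]
scene bar px [212. 255.] [ 580.3 -323.9] [ 37.3 102. ] 76.3 234 z [220.5 232.1 236.4]
scene shelf px [256. 267.] [ 588.5 -199.2] [220.2 187.8] 3.2 1068 z [ 99.  104.7 109.2]
scene orange px [236. 239.] [ 562.8 -181.4] [92.  78.6] 12.9 459 z [126.  138.  142.7]
side red px [321. 288.] [315.2 249.1] [133.7 175.2] 8.1 1980 z [ 0.6  8.9 58. ]
side r
[... 213 characters left out ...]
.4 268 z [ 54.  104.3 142.4]
side bluetop px [328. 149.] [ 313.3 -275.9] [27.  45.2] 89.5 68 z [128.4 137.3 141.8]
side white px [325. 171.] [ 312.8 -273.6] [ 51.6 186.2] 89.8 264 z [19.8 27.9 31.9]
side tubrim px [253. 137.] [ 584.1 -216.1] [160.2 230.4] 1.4 515 z [217.9 226.3 231.6]
side floor px [247. 241.] [567.  167.6] [229.4 486.4] 3.4 4703 z [49.3 55.1 59.6]
side rims px [249. 193.] [580.9 -64.5] [237.8  75.3] 0.7 352 z [70.2 76.9 81.7]
side bar px [257. 116.] [ 585.6 -321.5] [85.4 20.9] 0.6 106 z [218.9 229.3 238.4]
side shelf px [242. 175.] [ 628.1 -139.2] [148.6 286.4] 53.2 526 z [ 98.5 104.7 109.8]
side orange px [248. 147.] [ 611.5 -259. ] [41.5 32.6] 3.0 89 z [121.7 136.7 144.4]
```

```bash
python3 - <<'E'
from h import *
d=np.load("side0.npz");W=d["W"]
# orthographic map of both views, 2mm/px heights
im=np.zeros((560,800,3),np.uint8)
for n in("scene","side"):
    d=np.load(n+"0.npz");W=d["W"].reshape(-1,3);C=d["im"].reshape(-1,3)
    k=~np.isnan(W[:,0])&(W[:,2]<260);W=W[k];C=C[k];o=np.argsort(W[:,2])
    u=((W[o,1]+500)/1.25).astype(int);v=((W[o,0]-150)/1.25).astype(int)
    k=(u>=0)&(u<800)&(v>=0)&(v<560)
    t=np.zeros_like(im);t[v[k],u[k]]=C[o][k][:,::-1];t=cv2.dilate(t,np.ones((2,2)))
    im=np.where(im.sum(-1,keepdims=True)==0,t,im)
cv2.imwrite("pics/top0.png",im)
E
```

```text
(no output)
```

View pics/top0.png

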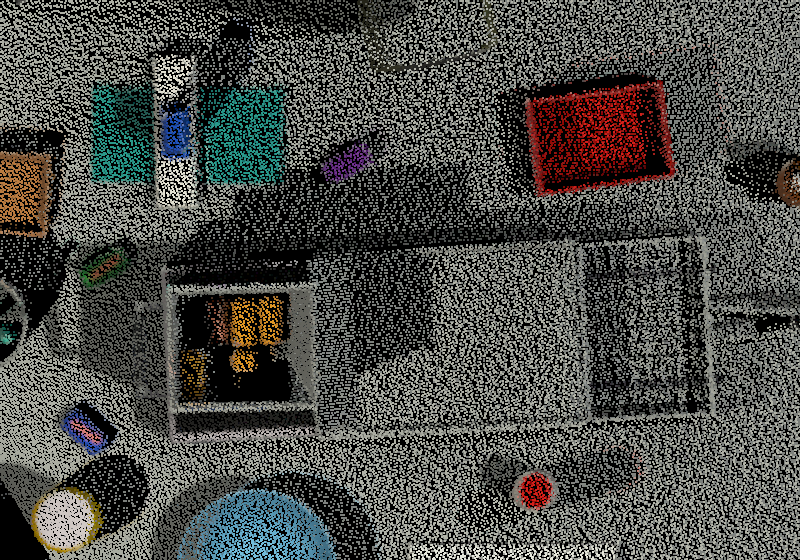

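The resampled top view puts the stand at about +3° yaw, the tub at about 1.3° and its bar at about (583,-322,225). The waste pan is at (323,249) and the scraper's blue grip at (315,-280). Next I swing over the bar and refine the stand fit.

```bash
python3 -m handwheel '[[0,0,-0.4,0,0,0.85,0.35],[0,0,-0.4,0,0,0.85,0.35],[0,0,-0.4,0,0,0.84,0.35],[0.54,-0.245,0,0,0,0,0.35],[0.54,-0.245,0,0,0,0,0.35]]' 40
python3 -m handwheel '[[0.54,-0.245,0,0,0,0,0.3],[0.54,-0.245,0,0,0,0,0.3],[0.54,-0.245,0,0,0,0,0.3],[0.54,-0.245,0,0,0,0,0.3],[0.54,-0.245,0,0,0,0,0.3]]' 40
python3 - <<'E'
from h import *
st()
for n in("scene","side"):
    d=np.load(n+"0.npz");W=d["W"].reshape(-1,3);W=W[~np.isnan(W[:,0])]
    for nm,a,b in(("rimL",440,500),("rimR",640,730)):
        k=(W[:,2]>70)&(W[:,2]<84)&(W[:,1]>-40)&(W[:,1]<200)&(W[:,0]>a)&(W[:,0]<b);P=W[k]
        if len(P)>20: f=np.polyfit(P[:,1],P[:,0],1);print(n,nm,len(P),f.round(4),"x at y=60:",np.polyval(f,60).round(1))
    k=(abs(W[:,0]-567)<70);P=W[k]
    for lo in range(-130,-50,10):
        q=P[(P[:,1]>=lo)&(P[:,1]<lo+10)]; print(lo,len(q),np.median(q[:,2]).round(1) if len(q) else None,end="; ")
    print()
    for lo in range(200,410,10):
        q=P[(P[:,1]>=lo)&(P[:,1]<lo+10)]; print(lo,(q[:,2]>48).mean().round(2),end="; ")
    print()
    k=(W[:,0]>280)&(W[:,0]<375)&(W[:,1]>-420)&(W[:,1]<-150)&(abs(W[:,2]-4)<7)
d=np.load("side0.npz");H=cv2.cvtColor(d["im"],cv2.COLOR_RGB2HSV)
P=[]
for n in("scene","side"):
    d=np.load(n+"0.npz");H=cv2.cvtColor(d["im"],cv2.COLOR_RGB2HSV);W=d["W"]
    m=(H[...,0]>80)&(H[...,0]<98)&(H[...,1]>120)&(W[...,2]<20)&(W[...,0]>220)&(W[...,0]<400);P.append(W[m])
P=np.concatenate(P);print("mat",cv2.minAreaRect(P[:,:2].astype(np.float32)),np.percentile(P[:,:2],[1,99],axis=0))
E
```

```text
t: 0.72
ee_pos: [264.8, -474.9, 344.4]
tool_rot: [-0.0, 1.0, 0.011, 0.0]
contact_force: [-0.0, 0.1, -0.3]
gripper_width: 47.4
grip_force: 0.0
t: 1.35
ee_pos: [532.5, -345.5, 344.2]
tool_rot: [-0.0, 1.0, 0.012, -0.0]
contact_force: [0.8, -1.0, -0.1]
gripper_width: 28.5
grip_force: 0.0
{'t': np.float64(1.35), 'joint_pos': array([-0.633,  0.45 ,  1.046, -0.   ,  1.646,  0.914]), 'ee_pos': array([ 532.534, -345.456,  344.157]), 'tool_rot': array([-0.   ,  1.   ,  0.012, -0.   ]), 'contact_force': array([ 0.755, -0.964, -0.133]), 'gripper_width': np.float64(28.472), 'grip_force': np.float64(0.0)}
scene rimL 117 [-5.280000e-02  4.655397e+02] x at y=60: 462.4
scene rimR 115 [-5.4000e-02  6.9199e+02] x at y=60: 688.7
-130 401 173.5; -120 421 209.0; -110 60 225.3; -100 0 None; -90 0 None; -80 1 78.6; -70 3 68.5; -60 8 56.0; 
200 1.0; 210 1.0; 220 1.0; 230 1.0; 240 nan; 250 nan; 260 nan; 270 0.0; 280 0.0; 290 0.0; 300 0.0; 310 0.0; 320 0.0; 330 0.0; 340 0.0; 350 0.0; 360 0.0; 370 0.09; 380 0.23; 390 0.26; 400 0.24; 
side rimL 121 [-5.930000e-02  4.639304e+02] x at y=60: 460.4
side rimR 130 [-5.530000e-02  6.902468e+02] x at y=60: 686.9
-130 326 148.3; -120 300 190.6; -110 287 109.8; -100 158 91.2; -90 163 80.3; -80 148 70.1; -70 149 60.7; -60 90 56.0; 
200 0.67; 210 0.58; 220 0.43; 230 0.18; 240 0.0; 250 0.0; 260 0.0; 270 0.0; 280 0.0; 290 0.0; 300 0.0; 310 0.0; 320 0.0; 330 0.0; 340 0.0; 350 0.0; 360 0.0; 370 0.02; 380 0.28; 390 0.15; 400 0.1; 
mat ((317.7702331542969, -264.3008728027344), (245.4053192138672, 120.68328857421875), 88.76927947998047) [[ 262.1691755  -382.5856466 ]
 [ 375.83449256 -148.33163001]]<stdin>:13: RuntimeWarning: Mean of empty slice.
  ret = ret.dtype.type(ret / rcount)
```

```bash
python3 -m handwheel '[[0.53,-0.22,0,0,0,0,0.3],[0,0,0,0,0,0,0.3],[0,0,0.2,0,0,0,0.3],[0,0,0.2,0,0,0,0.3],[0,0,0,0,0,0,0.3]]' 40
python3 - <<'E'
from h import *
c=cam("wrist");save(c,"pics/w1.png")
E
```

```text
t: 1.98
ee_pos: [582.5, -323.7, 303.1]
tool_rot: [-0.001, 1.0, 0.012, -0.001]
contact_force: [0.3, -0.7, -0.1]
gripper_width: 27.9
grip_force: 0.0
```

View pics/w1.png

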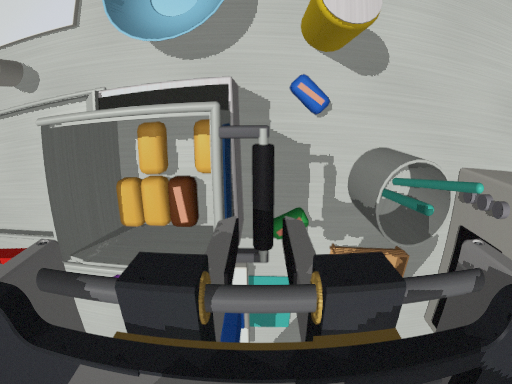

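The wrist view shows the sleeve at column 263, between the fingers (225 and 295). In the tub I see 4 golden croquettes and 1 burst (183,200). I descend and pinch.

```bash
python3 -m handwheel '[[0,0,0.25,0,0,0,0.3],[0,0,0.25,0,0,0,0.3],[0,0,0.26,0,0,0,0.3],[0,0,0,0,0,0,0.3],[0,0,0,0,0,0,0.3]]' 40
python3 -m handwheel '[[0,0,0,0,0,0,0.0],[0,0,0,0,0,0,0],[0,0,0,0,0,0,0],[0,0,0,0,0,0,0],[0,0,0,0,0,0,0]]' 55
python3 - <<'E'
import numpy as np
for th in range(0,106,4):
    t=np.radians(th);print(th,round(-202*np.cos(t)+120*np.sin(t)+202,1),round(202*np.sin(t)+120*np.cos(t)-120,1),end=" | ")
E
```

```text
t: 2.65
ee_pos: [583.7, -323.8, 230.5]
tool_rot: [0.001, 1.0, 0.012, 0.001]
contact_force: [0.2, 0.4, 1.1]
gripper_width: 28.3
grip_force: 0.0
t: 3.28
ee_pos: [583.6, -324.3, 230.0]
tool_rot: [0.001, 1.0, 0.012, 0.001]
contact_force: [0.1, -4.5, 3.8]
gripper_width: 16.4
grip_force: 55.0
0 0.0 0.0 | 4 8.9 13.8 | 8 18.7 26.9 | 12 29.4 39.4 | 16 40.9 51.0 | 20 53.2 61.9 | 24 66.3 71.8 | 28 80.0 80.8 | 32 94.3 88.8 | 36 109.1 95.8 | 40 124.4 101.8 | 44 140.1 106.6 | 48 156.0 110.4 | 52 172.2 113.1 | 56 188.5 114.6 | 60 204.9 114.9 | 64 221.3 114.2 | 68 237.6 112.2 | 72 253.7 109.2 | 76 269.6 105.0 | 80 285.1 99.8 | 84 300.2 93.4 | 88 314.9 86.1 | 92 329.0 77.7 | 96 342.5 68.4 | 100 355.3 58.1 | 104 367.3 47.0 |
```

```bash
python3 -m handwheel '[[0,-0.089,-0.138,0,0,0,0],[0,-0.098,-0.131,0,0,0,0],[0,-0.107,-0.125,0,0,0,0],[0,-0.115,-0.116,0,0,0,0],[0,-0.123,-0.109,0,0,0,0]]' 55
python3 - <<'E'
from h import *
c=cam("side");W=cloud(c);save(c,"pics/s1.png")
s=st()
E
```

```text
t: 3.9
ee_pos: [582.0, -270.2, 291.3]
tool_rot: [0.001, 1.0, 0.012, 0.0]
contact_force: [-1.3, -3.9, -1.6]
gripper_width: 16.5
grip_force: 55.0
{'t': np.float64(3.95), 'joint_pos': array([-0.489,  0.474,  1.126,  0.   ,  1.539,  1.057]), 'ee_pos': array([ 582.385, -268.655,  292.763]), 'tool_rot': array([0.   , 1.   , 0.012, 0.001]), 'contact_force': array([-0.891,  0.838, -3.665]), 'gripper_width': np.float64(16.672), 'grip_force': np.float64(54.999)}
```

View pics/s1.png

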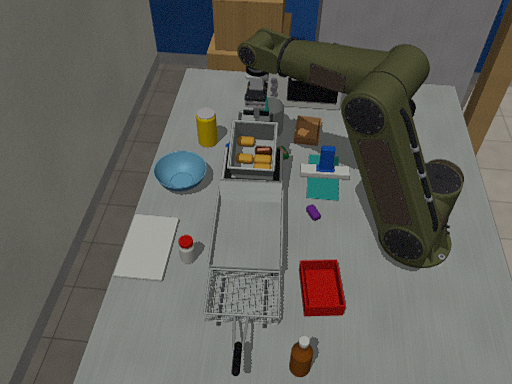

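The side view shows the tub tilting: more of its interior is visible at (255,150) and the gripper is at (256,100). Continuing.

```bash
python3 -m handwheel '[[0,-0.131,-0.099,0,0,0,0],[0,-0.137,-0.09,0,0,0,0],[0,-0.143,-0.08,0,0,0,0],[0,-0.148,-0.07,0,0,0,0],[0,-0.153,-0.06,0,0,0,0]]' 55
python3 -m handwheel '[[0,-0.157,-0.048,0,0,0,0],[0,-0.159,-0.038,0,0,0,0],[0,-0.162,-0.027,0,0,0,0],[0,-0.163,-0.015,0,0,0,0],[0,-0.164,-0.003,0,0,0,0]]' 55
python3 -m handwheel '[[0,-0.164,0.007,0,0,0,0],[0,-0.163,0.02,0,0,0,0],[0,-0.161,0.03,0,0,0,0],[0,0,0,0,0,0,0],[0,0,0,0,0,0,0]]' 55
python3 - <<'E'
from h import *
c=cam("side");save(c,"pics/s2.png")
E
```

```text
t: 4.58
ee_pos: [580.5, -198.8, 331.4]
tool_rot: [0.001, 1.0, 0.012, 0.001]
contact_force: [0.8, -4.0, 4.1]
gripper_width: 16.6
grip_force: 55.0
t: 5.2
ee_pos: [578.7, -117.4, 344.6]
tool_rot: [-0.0, 1.0, 0.012, 0.001]
contact_force: [0.2, -1.1, 5.4]
gripper_width: 16.7
grip_force: 55.0
t: 5.82
ee_pos: [577.5, -68.4, 338.6]
tool_rot: [-0.001, 1.0, 0.013, 0.001]
contact_force: [0.4, 2.5, 7.1]
gripper_width: 16.8
grip_force: 55.0
```

View pics/s2.png

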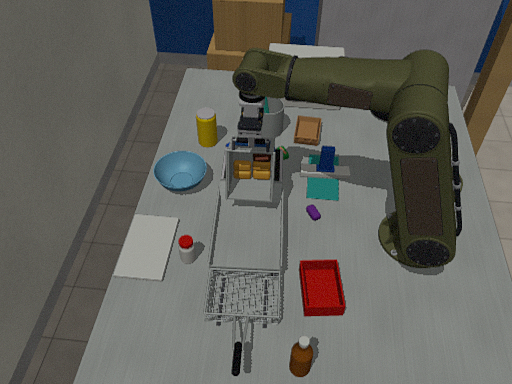

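At about 70° the tub follows the bar and the croquettes have gathered on the pouring wall (255,170). I go on to 102° and jog.

```bash
python3 -m handwheel '[[0,-0.159,0.042,0,0,0,0],[0,-0.155,0.052,0,0,0,0],[0,-0.151,0.064,0,0,0,0],[0,-0.147,0.073,0,0,0,0],[0,-0.141,0.084,0,0,0,0]]' 55
python3 -m handwheel '[[0,-0.135,0.093,0,0,0,0],[0,-0.128,0.103,0,0,0,0],[0,0,0,0,0,0,0],[0,0,0,0,0,0,0],[0,0,0,0,0,0,0]]' 55
python3 -m handwheel '[[0,0,0,0,0,0,0],[0,0,0,0,0,0,0],[0,0,0,0,0,0,0],[0,0,0,0,0,0,0],[0,0,0,0,0,0,0]]' 55
python3 - <<'E'
from h import *
c=cam("side");save(c,"pics/s3.png")
E
```

```text
t: 6.5
ee_pos: [575.6, 7.5, 306.5]
tool_rot: [-0.001, 1.0, 0.013, 0.001]
contact_force: [1.4, 6.1, 4.6]
gripper_width: 16.8
grip_force: 55.0
t: 7.12
ee_pos: [574.7, 33.6, 286.7]
tool_rot: [-0.001, 1.0, 0.013, -0.0]
contact_force: [-0.8, 7.6, 4.3]
gripper_width: 16.6
grip_force: 55.0
t: 7.75
ee_pos: [574.7, 33.6, 286.7]
tool_rot: [-0.001, 1.0, 0.013, -0.0]
contact_force: [-1.6, 7.3, 4.5]
gripper_width: 16.9
grip_force: 55.0
```

View pics/s3.png

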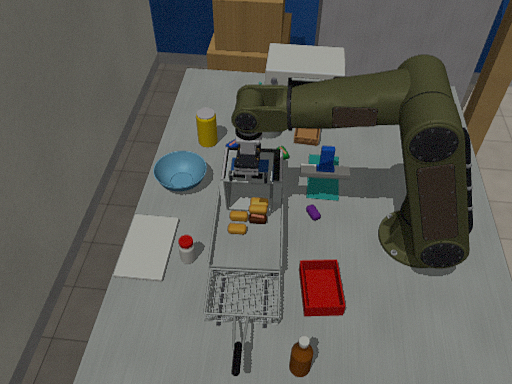

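Golden ones at (238,215), (237,228), (260,202), (259,209) and the burst at (258,217) are sliding out, some perhaps still at the lip. I jog, then look.

```bash
python3 -m handwheel '[[0,0.128,-0.103,0,0,0,0],[0,0.135,-0.093,0,0,0,0],[0,-0.135,0.093,0,0,0,0],[0,-0.128,0.103,0,0,0,0],[0,0,0,0,0,0,0]]' 55
python3 -m handwheel '[[0,0.128,-0.103,0,0,0,0],[0,-0.128,0.103,0,0,0,0],[0,-0.062,0.055,0,0,0,0],[0,0,0,0,0,0,0],[0,0,0,0,0,0,0]]' 55
python3 - <<'E'
from h import *
c=cam("scene");e=cam("side")
A=c["image"][200:290,170:310];B=e["image"][130:245,190:310]
im=np.hstack([cv2.resize(A,(400,320),interpolation=2),cv2.resize(B,(400,320),interpolation=2)])
cv2.imwrite("pics/s4.png",im[...,::-1])
E
```

```text
t: 8.43
ee_pos: [574.5, 34.7, 285.2]
tool_rot: [-0.001, 1.0, 0.013, -0.001]
contact_force: [0.5, 6.1, 1.7]
gripper_width: 16.7
grip_force: 55.0
t: 9.05
ee_pos: [574.4, 40.6, 279.4]
tool_rot: [-0.001, 1.0, 0.013, -0.001]
contact_force: [-0.3, 5.8, 1.3]
gripper_width: 16.6
grip_force: 55.0
```

View pics/s4.png

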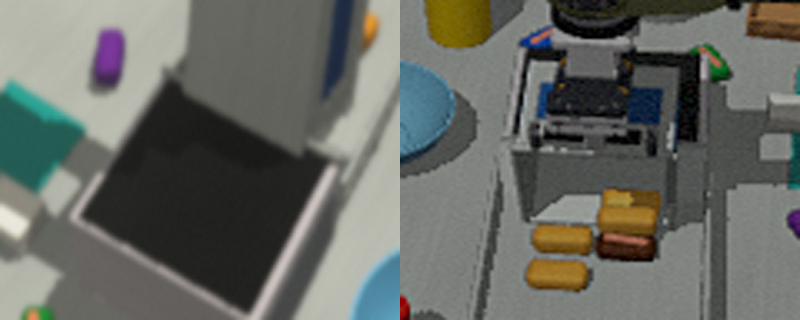

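The right crop shows 3 golden and 1 burst on the tray, with a golden one or two still by the lip at (628,200). The clouds will show which are out.

```bash
cat >> h.py <<'E'
def croqs(c,zmax=160,ymin=-130,verbose=True):
    W=cloud(c);H=cv2.cvtColor(c["image"],cv2.COLOR_RGB2HSV).astype(int);h,s,v=[H[...,i] for i in range(3)]
    reg=(W[...,0]>440)&(W[...,0]<720)&(W[...,1]>ymin)&(W[...,1]<400)&(W[...,2]<zmax)
    out=[]
    for nm,m in(("gold",(h>10)&(h<25)&(s>130)&(v>120)),("dark",((h<13)|(h>170))&(s>60)&(v<185))):
        m=(m&reg).astype(np.uint8)
        k,l,S,C=cv2.connectedComponentsWithStats(m)
        for i in range(1,k):
            if S[i,4]<25: continue
            P=W[l==i];top=P[P[:,2]>np.percentile(P[:,2],40)]
            r=cv2.minAreaRect(top[:,:2].astype(np.float32)); out.append((nm,C[i],P,r))
            if verbose: print(nm,"px",C[i].round(),S[i,4],"med",np.median(P,0).round(),"rect",np.round(r[0]),np.round(r[1]),round(r[2]),"z",np.percentile(P[:,2],[3,97]).round())
    return out
E
python3 - <<'E'
from h import *
for n in("scene","side"):
    print(n);croqs(cam(n),zmax=200)
E
```

```text
scene
gold px [299. 208.] 30 med [636.  76.  82.] rect [645.  52.] [12. 85.] 20 z [ 75. 148.]
side
gold px [257. 205.] 154 med [551.  10. 109.] rect [544.  -0.] [51. 55.] 85 z [ 97. 117.]
gold px [238. 214.] 111 med [610.  33.  87.] rect [610.  31.] [55. 24.] 11 z [80. 95.]
gold px [237. 227.] 138 med [608.  87.  82.] rect [609.  86.] [55. 28.] 1 z [73. 89.]
dark px [258. 218.] 133 med [542.  38.  80.] rect [544.  32.] [58. 28.] 4 z [61. 88.]
```

```bash
python3 -m handwheel '[[0,0.13,-0.098,0,0,0,0],[0,0.13,-0.098,0,0,0,0],[0,0.13,-0.098,0,0,0,0],[0,-0.39,0.294,0,0,0,0],[0,0,0,0,0,0,0]]' 55
python3 -m handwheel '[[0,0.13,-0.098,0,0,0,0],[0,0.13,-0.098,0,0,0,0],[0,-0.26,0.196,0,0,0,0],[0,0,0,0,0,0,0],[0,0,0,0,0,0,0]]' 55
python3 -m handwheel '[[0,0.13,-0.098,0,0,0,0],[0,0.13,-0.098,0,0,0,0],[0,-0.26,0.196,0,0,0,0],[0,0,0,0,0,0,0],[0,0,0,0,0,0,0]]' 55
python3 - <<'E'
from h import *
for n in("scene","side"):
    print(n);croqs(cam(n),zmax=200)
E
```

```text
t: 9.88
ee_pos: [573.8, 41.3, 277.8]
tool_rot: [-0.001, 1.0, 0.013, -0.002]
contact_force: [-0.4, 3.6, -1.0]
gripper_width: 16.6
grip_force: 55.0
t: 10.5
ee_pos: [574.3, 39.1, 279.8]
tool_rot: [-0.0, 1.0, 0.012, -0.001]
contact_force: [-1.3, 3.4, -0.9]
gripper_width: 16.3
grip_force: 55.0
t: 11.12
ee_pos: [574.6, 38.3, 280.6]
tool_rot: [-0.0, 1.0, 0.012, -0.0]
contact_force: [-1.3, 2.2, -1.8]
gripper_width: 16.9
grip_force: 55.0
scene
gold px [299. 208.] 30 med [636.  77.  81.] rect [647.  50.] [10. 86.] 23 z [ 75. 149.]
side
gold px [257. 205.] 163 med [551.   9. 108.] rect [543.   2.] [53. 54.] 76 z [ 99. 117.]
gold px [238. 214.] 109 med [611.  34.  88.] rect [611.  34.] [24. 54.] 90 z [78. 94.]
gold px [236. 227.] 135 med [608.  87.  82.] rect [609.  85.] [57. 29.] 2 z [72. 87.]
dark px [257. 218.] 130 med [542.  38.  80.] rect [545.  36.] [30. 56.] 88 z [61. 88.]
```

```bash
python3 - <<'E'
from h import *
c=cam("wrist");e=cam("side")
im=np.hstack([cv2.resize(c["image"][0:330,60:460],(400,330)),cv2.resize(e["image"][165:245,200:300],(400,330),interpolation=2)])
cv2.imwrite("pics/w2.png",im[...,::-1]); print(np.round(c["R"],2).tolist(),(-np.array(c["R"]).T@np.array(c["t"])).round())
E
```

```text
[[0.03, -1.0, 0.0], [-0.97, -0.02, 0.25], [-0.25, -0.01, -0.97]] [647.  40. 442.]
```

View pics/w2.png

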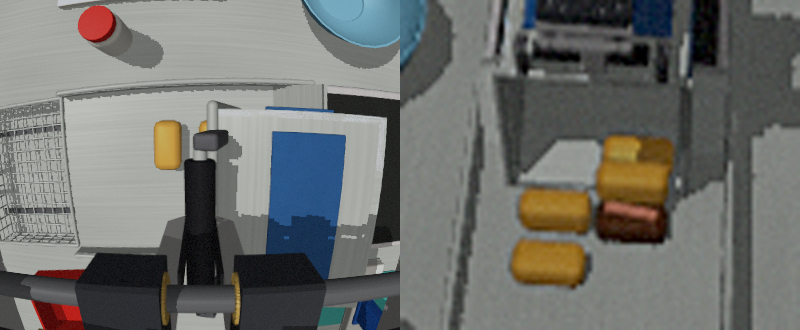

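The croquettes queue behind the burst at the lip: gold (632,180) is on the lip and gold (638,152) still on the chute. I tilt a little further, then jog.

```bash
python3 -m handwheel '[[0,-0.06,0.058,0,0,0,0],[0,-0.03,0.03,0,0,0,0],[0,0.12,-0.1,0,0,0,0],[0,-0.12,0.1,0,0,0,0],[0,0,0,0,0,0,0]]' 55
python3 - <<'E'
from h import *
croqs(cam("side"),zmax=200)
E
python3 -m handwheel '[[0,0.3,-0.24,0,0,0,0],[0,0.32,-0.18,0,0,0,0],[0,-0.32,0.18,0,0,0,0],[0,-0.3,0.24,0,0,0,0],[0,0,0,0,0,0,0]]' 55
python3 - <<'E'
from h import *
croqs(cam("side"),zmax=200)
E
```

```text
t: 11.95
ee_pos: [574.6, 48.4, 271.1]
tool_rot: [-0.0, 1.0, 0.012, -0.0]
contact_force: [0.7, 4.3, -0.5]
gripper_width: 16.9
grip_force: 55.0
gold px [256. 207.] 137 med [554.  14. 103.] rect [547.   4.] [37. 56.] 80 z [ 90. 114.]
gold px [238. 214.] 111 med [610.  34.  87.] rect [610.  29.] [54. 23.] 7 z [78. 93.]
gold px [236. 227.] 139 med [608.  87.  82.] rect [608.  85.] [32. 57.] 87 z [72. 88.]
dark px [257. 218.] 133 med [544.  39.  80.] rect [543.  35.] [58. 26.] 4 z [63. 89.]
t: 12.62
ee_pos: [574.2, 48.5, 270.4]
tool_rot: [0.0, 1.0, 0.013, -0.001]
contact_force: [1.4, 3.6, -1.4]
gripper_width: 16.4
grip_force: 54.8
gold px [256. 207.] 122 med [554.  15. 106.] rect [546.   8.] [29. 57.] 88 z [ 93. 115.]
gold px [238. 214.] 112 med [610.  32.  87.] rect [610.  32.] [55. 28.] 5 z [78. 94.]
gold px [236. 228.] 140 med [608.  86.  81.] rect [608.  84.] [57. 25.] 2 z [71. 87.]
dark px [257. 219.] 145 med [544.  39.  80.] rect [545.  35.] [26. 60.] 85 z [62. 88.]
```

```bash
python3 -m handwheel '[[0,0.277,-0.244,0,0,0,0],[0,0.276,-0.177,0,0,0,0],[0,0.298,-0.137,0,0,0,0],[0,0.314,-0.094,0,0,0,0],[0,0.324,-0.05,0,0,0,0]]' 55
python3 -m handwheel '[[0,0.328,-0.004,0,0,0,0],[0,0.325,0.042,0,0,0,0],[0,0.316,0.086,0,0,0,0],[0,0,0,0,0,0,0],[0,0,0,0,0,0,0]]' 55
python3 - <<'E'
from h import *
c=cam("side");croqs(c,zmax=250,ymin=-300);croqs(cam("scene"),zmax=250,ymin=-300)
cv2.imwrite("pics/s5.png",cv2.resize(c["image"][100:245,200:300],(500,580),interpolation=2)[...,::-1])
E
```

```text
t: 13.3
ee_pos: [578.5, -103.4, 343.6]
tool_rot: [0.0, 1.0, 0.012, 0.001]
contact_force: [3.0, 0.7, -3.6]
gripper_width: 16.3
grip_force: 54.9
t: 13.92
ee_pos: [580.8, -200.7, 331.6]
tool_rot: [0.001, 1.0, 0.011, 0.002]
contact_force: [5.6, -4.4, 6.0]
gripper_width: 16.7
grip_force: 54.9
gold px [262. 170.] 111 med [ 546. -119.  153.] rect [ 546. -121.] [53. 22.] 4 z [139. 162.]
gold px [238. 214.] 106 med [611.  33.  87.] rect [610.  31.] [20. 55.] 89 z [76. 93.]
gold px [237. 228.] 141 med [608.  87.  81.] rect [608.  84.] [57. 28.] 1 z [72. 87.]
gold px [255. 234.] 146 med [543. 107.  82.] rect [542. 104.] [29. 56.] 84 z [71. 88.]
dark px [257. 218.] 147 med [544.  39.  81.] rect [545.  35.] [55. 26.] 2 z [60. 87.]
gold px [287. 204.] 339 med [598.  82.  82.] rect [613.  50.] [ 84. 208.] 45 z [65. 90.]
```

View pics/s5.png

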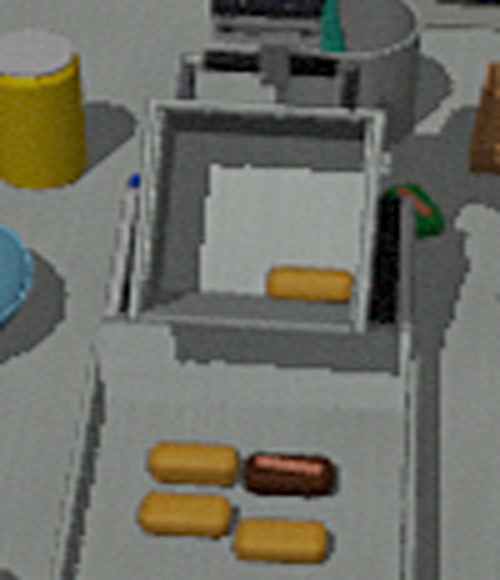

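The jog freed one: three golden and the burst (290,473) are on the tray, and only one golden (308,284) remains in the tub, nothing hidden. I re-tilt briskly.

```bash
python3 -m handwheel '[[0,-0.316,-0.086,0,0,0,0],[0,-0.325,-0.042,0,0,0,0],[0,-0.328,0.004,0,0,0,0],[0,-0.324,0.05,0,0,0,0],[0,-0.314,0.094,0,0,0,0]]' 55
python3 -m handwheel '[[0,-0.298,0.137,0,0,0,0],[0,-0.276,0.177,0,0,0,0],[0,-0.277,0.244,0,0,0,0],[0,0,0,0,0,0,0],[0,0,0,0,0,0,0]]' 55
python3 - <<'E'
from h import *
croqs(cam("side"),zmax=250,ymin=-300)
E
```

```text
t: 14.65
ee_pos: [576.7, -37.7, 328.1]
tool_rot: [0.0, 1.0, 0.012, 0.0]
contact_force: [0.7, -2.7, -9.4]
gripper_width: 16.8
grip_force: 54.8
t: 15.28
ee_pos: [574.5, 47.4, 272.5]
tool_rot: [-0.0, 1.0, 0.012, -0.0]
contact_force: [-2.0, 6.3, 0.9]
gripper_width: 16.8
grip_force: 54.8
gold px [259. 211.] 120 med [541.   8.  84.] rect [541.   5.] [55. 21.] 2 z [73. 92.]
gold px [238. 214.] 112 med [610.  33.  87.] rect [610.  32.] [53. 25.] 3 z [78. 94.]
gold px [237. 228.] 140 med [608.  88.  82.] rect [608.  87.] [56. 31.] 2 z [71. 88.]
gold px [255. 234.] 146 med [543. 107.  81.] rect [542. 105.] [27. 57.] 88 z [71. 88.]
dark px [257. 220.] 135 med [546.  44.  81.] rect [545.  39.] [29. 56.] 88 z [66. 88.]
```

```bash
python3 -m handwheel '[[0,0.09,-0.085,0,0,0,0],[0,0.093,-0.08,0,0,0,0],[0,0.094,-0.079,0,0,0,0],[0,0.276,-0.177,0,0,0,0],[0,0.298,-0.137,0,0,0,0]]' 55
python3 -m handwheel '[[0,0.314,-0.094,0,0,0,0],[0,0.324,-0.05,0,0,0,0],[0,0.328,-0.004,0,0,0,0],[0,0.325,0.042,0,0,0,0],[0,0.316,0.086,0,0,0,0]]' 55
python3 - <<'E'
from h import *
croqs(cam("side"),zmax=250,ymin=-300)
E
```

```text
t: 15.95
ee_pos: [576.6, -39.3, 328.9]
tool_rot: [0.0, 1.0, 0.012, 0.0]
contact_force: [0.9, -1.7, -7.2]
gripper_width: 16.7
grip_force: 54.8
t: 16.58
ee_pos: [580.7, -201.1, 331.2]
tool_rot: [0.001, 1.0, 0.011, 0.002]
contact_force: [3.3, -1.8, -1.2]
gripper_width: 16.8
grip_force: 54.8
gold px [259. 212.] 104 med [540.  18.  87.] rect [540.  15.] [53. 23.] 2 z [79. 94.]
gold px [238. 214.] 106 med [611.  34.  87.] rect [610.  31.] [22. 54.] 88 z [79. 94.]
gold px [236. 228.] 141 med [608.  87.  81.] rect [608.  84.] [56. 28.] 2 z [71. 88.]
gold px [255. 234.] 146 med [543. 108.  81.] rect [542. 103.] [57. 26.] 1 z [72. 89.]
dark px [257. 221.] 142 med [543.  52.  81.] rect [544.  48.] [55. 30.] 0 z [63. 88.]
```

All five are on the tray. Rocking back to upright, gently at the end.

```bash
python3 -m handwheel '[[0,0.153,0.06,0,0,0,0],[0,0.148,0.07,0,0,0,0],[0,0.143,0.08,0,0,0,0],[0,0.137,0.09,0,0,0,0],[0,0.131,0.099,0,0,0,0]]' 55
python3 -m handwheel '[[0,0.123,0.109,0,0,0,0],[0,0.115,0.116,0,0,0,0],[0,0.107,0.125,0,0,0,0],[0,0.098,0.131,0,0,0,0],[0,0,0,0,0,0,0]]' 55
python3 -m handwheel '[[0,0.045,0.069,0,0,0,0],[0,0.044,0.069,0,0,0,0],[0,0,0,0,0,0,0],[0,0,0,0,0,0,0.3],[0,0,0,0,0,0,0.3]]' 55
python3 -m handwheel '[[0,0,0,0,0,0,0.3],[0,0,0,0,0,0,0.3],[0,0,-0.3,0,0,0,0.3],[0,0,-0.5,0,0,0,0.3],[0,0,-0.3,0,0,0,0.3]]' 55
python3 - <<'E'
from h import *
for n in("scene","side"):
    c=cam(n);W=cloud(c);croqs(c);
    m=(W[...,2]>212)&(W[...,2]<240)&(W[...,0]>480)&(W[...,0]<690)&(W[...,1]<-90)&(W[...,1]>-345)
    k,l,S,C=cv2.connectedComponentsWithStats(m.astype(np.uint8));i=1+np.argmax(S[1:,4]);P=W[l==i]
    print("tub",cv2.minAreaRect(P[:,:2].astype(np.float32)),np.percentile(P[:,2],[5,50,95]))
    for y0,y1 in((-130,-100),(-240,-200),(-295,-280)):
        q=P[(P[:,1]>y0)&(P[:,1]<y1)];print(y0,len(q),np.median(q[:,2]) if len(q) else 0)
    h=cv2.cvtColor(c["image"],cv2.COLOR_RGB2HSV).astype(int)
    for nm,m in(("waste",((h[...,0]<8)|(h[...,0]>172))&(h[...,1]>180)&(W[...,2]<62)&(W[...,2]>45)&(W[...,0]<450)&(W[...,1]>50)&(W[...,1]<420)),("grip",(h[...,0]>105)&(h[...,0]<125)&(h[...,1]>150)&(W[...,2]>125)&(W[...,2]<145)&(W[...,0]<450)),("foot",(h[...,1]<50)&(h[...,2]>120)&(abs(W[...,2]-25)<7)&(abs(W[...,0]-320)<130)&(abs(W[...,1]+275)<70))):
        P=W[m]
        if len(P)>10: print(nm,len(P),cv2.minAreaRect(P[:,:2].astype(np.float32)))
E
```

```text
t: 17.25
ee_pos: [582.1, -272.3, 290.9]
tool_rot: [0.002, 1.0, 0.011, 0.001]
contact_force: [4.4, -5.4, 1.5]
gripper_width: 16.2
grip_force: 55.0
t: 17.88
ee_pos: [582.3, -316.0, 240.4]
tool_rot: [0.0, 1.0, 0.011, -0.001]
contact_force: [1.1, -2.7, -4.2]
gripper_width: 16.7
grip_force: 55.0
t: 18.5
ee_pos: [583.4, -323.0, 228.1]
tool_rot: [-0.0, 1.0, 0.012, -0.0]
contact_force: [-0.5, 0.3, 0.8]
gripper_width: 27.5
grip_force: 0.0
t: 19.12
ee_pos: [583.5, -323.1, 341.0]
tool_rot: [0.001, 1.0, 0.012, 0.001]
contact_force: [-0.3, 0.2, 0.4]
gripper_width: 28.4
grip_force: 0.0
gold px [286. 205.] 441 med [602.  70.  82.] rect [580.  62.] [ 85. 140.] 74 z [62. 91.]
gold px [268. 206.] 27 med [545.  28.  84.] rect [543.  23.] [39. 16.] 10 z [79. 92.]
dark px [272. 204.] 68 med [549.  43.  83.] rect [547.  42.] [52. 22.] 2 z [56. 87.]
tub ((584.4384765625, -217.64297485351562), (159.99777221679688, 232.13323974609375), 1.0486799478530884) [214.0550521  227.39428627 233.88745776]
-130 299 222.7597718724495
-240 59 227.35718992884648
-295 248 227.76503970810745
waste 201 ((325.263671875, 248.7
[... 594 characters left out ...]
  82.] rect [542. 105.] [28. 56.] 89 z [71. 89.]
dark px [257. 221.] 136 med [543.  51.  81.] rect [546.  45.] [57. 29.] 7 z [63. 89.]
tub ((584.0225830078125, -215.55157470703125), (160.11097717285156, 231.1561737060547), 1.2496094703674316) [214.51876316 226.32193897 233.5582609 ]
-130 177 223.22853571606814
-240 52 227.17176735866
-295 132 224.69893972148782
waste 392 ((321.596435546875, 250.92431640625), (121.34334564208984, 173.53424072265625), 7.7825775146484375)
grip 97 ((364.5687255859375, -480.46539306640625), (434.70306396484375, 157.05323791503906), 88.80244445800781)
foot 302 ((312.41973876953125, -281.62725830078125), (186.85011291503906, 59.761680603027344), 0.5795932412147522)
```

The tub is upright and in its original place. The burst (545,46) is hemmed in by the golden one at (610,33), so I first slide that one to the right by its sides.

```bash
python3 -m handwheel '[[0.06,-0.593,0,0,0,0,0.43],[0.06,-0.593,0,0,0,0,0.43],[0.06,-0.593,0,0,0,0,0.43],[0.06,-0.593,0,0,0,0,0.43],[0.06,-0.593,0,0,0,0,0.43]]' 20
python3 -m handwheel '[[0.06,-0.593,0,0,0,0,0.43],[0,0,0.6,0,0,0,0.43],[0,0,0.6,0,0,0,0.43],[0,0,0.6,0,0,0,0.43],[0,0,0,0,0,0,0.43]]' 20
python3 - <<'E'
from h import *
c=cam("wrist");save(c,"pics/w3.png")
E
```

```text
t: 19.85
ee_pos: [606.0, -24.0, 336.9]
tool_rot: [-0.0, 1.0, 0.012, -0.001]
contact_force: [0.8, -0.7, -0.4]
gripper_width: 40.4
grip_force: 0.0
t: 20.48
ee_pos: [608.5, 33.5, 153.6]
tool_rot: [-0.0, 1.0, 0.012, -0.005]
contact_force: [0.4, -0.7, 0.8]
gripper_width: 40.7
grip_force: 0.0
```

View pics/w3.png

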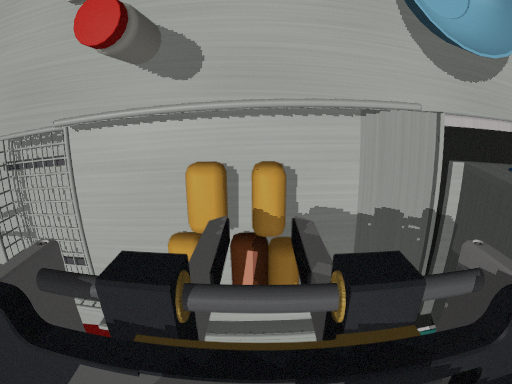

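The wrist view (up = +x, left = +y) has gold (268,198) centred between the fingers, the burst at (250,258), and other golds at (207,195), (285,258) and (185,245). I descend, close and slide it +x.

```bash
python3 -m handwheel '[[0.04,0,0.3,0,0,0,0.43],[0,0,0.3,0,0,0,0.43],[0,0,0.12,0,0,0,0.43],[0,0,0,0,0,0,0.43],[0,0,0,0,0,0,0.2]]' 15
python3 -m handwheel '[[0,0,0,0,0,0,0.2],[0,0,0,0,0,0,0.2],[0,0,-0.05,0,0,0,0.2],[0,0,0,0,0,0,0.2],[0.2,0,0,0,0,0,0.2]]' 15
python3 -m handwheel '[[0.2,0,0,0,0,0,0.2],[0,0,0.05,0,0,0,0.2],[0,0,0,0,0,0,0.43],[0,0,0,0,0,0,0.43],[0,0,-0.3,0,0,0,0.43]]' 15
python3 - <<'E'
from h import *
croqs(cam("side"))
E
```

```text
t: 21.15
ee_pos: [615.9, 33.6, 88.3]
tool_rot: [-0.0, 1.0, 0.012, 0.001]
contact_force: [0.1, -0.1, 0.5]
gripper_width: 33.7
grip_force: 0.2
t: 21.78
ee_pos: [634.7, 34.2, 91.4]
tool_rot: [-0.0, 1.0, 0.012, -0.0]
contact_force: [-0.6, -0.0, -0.8]
gripper_width: 27.5
grip_force: 15.0
t: 22.4
ee_pos: [653.4, 34.6, 114.3]
tool_rot: [-0.0, 1.0, 0.012, -0.002]
contact_force: [0.5, -0.7, 0.3]
gripper_width: 40.4
grip_force: 0.0
gold px [259. 212.] 105 med [540.  18.  87.] rect [540.  14.] [55. 21.] 2 z [78. 95.]
gold px [220. 215.] 27 med [672.  44.  85.] rect [668.  47.] [10. 36.] 35 z [ 73. 125.]
gold px [236. 228.] 149 med [609.  90.  82.] rect [610.  86.] [54. 29.] 5 z [71. 88.]
gold px [255. 234.] 152 med [543. 108.  82.] rect [543. 103.] [56. 25.] 2 z [70. 88.]
dark px [257. 221.] 134 med [543.  50.  80.] rect [545.  47.] [58. 28.] 4 z [64. 87.]
```

```bash
python3 -m handwheel '[[0,0,-0.4,0,0,-1,0.9],[0,0,-0.4,0,0,-1,0.9],[0,0,0,0,0,-1,0.9],[0,0,0,0,0,-1,0.9],[0,0,0,0,0,-1,0.9]]' 20
python3 -m handwheel '[[0,0,0,0,0,-1,0.9],[0,0,0,0,0,-1,0.9],[0,0,0,0,0,-1,0.9],[0,0,0,0,0,-1,0.9],[0,0,0,0,0,-1,0.9]]' 20
python3 -m handwheel '[[0,0,0,0,0,-1,0.9],[0,0,0,0,0,-1,0.9],[0,0,0,0,0,-1,0.9],[0,0,0,0,0,-1,0.9],[0,0,0,0,0,-1,0.9]]' 20
python3 -m handwheel '[[0.075,-0.54,0,0,0,0,0.9],[0.075,-0.54,0,0,0,0,0.9],[0,0,0.4,0,0,0,0.9],[0,0,0,0,0,0,0.9],[0,0,0,0,0,0,0.9]]' 20
python3 - <<'E'
from h import *
c=cam("wrist");save(c,"pics/w4.png")
E
```

```text
t: 23.08
ee_pos: [654.6, 34.6, 196.2]
tool_rot: [0.0, 0.962, 0.272, 0.0]
contact_force: [0.2, -0.6, 0.5]
gripper_width: 83.8
grip_force: 0.0
t: 23.7
ee_pos: [654.6, 34.6, 196.2]
tool_rot: [0.0, 0.859, 0.512, 0.0]
contact_force: [-0.4, 0.6, 0.4]
gripper_width: 84.6
grip_force: 0.0
t: 24.32
ee_pos: [654.7, 34.6, 196.2]
tool_rot: [0.0, 0.697, 0.717, 0.0]
contact_force: [0.6, -0.3, 0.3]
gripper_width: 84.7
grip_force: 0.0
t: 24.95
ee_pos: [547.2, 46.9, 157.2]
tool_rot: [0.0, 0.699, 0.715, 0.0]
contact_force: [-0.2, 0.7, -0.5]
gripper_width: 84.5
grip_force: 0.0
```

View pics/w4.png

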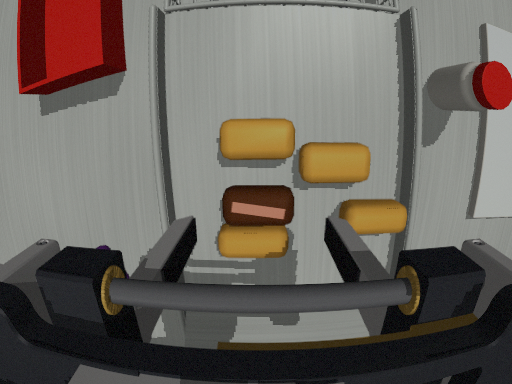

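The wrist view (up = +y) has the burst, the only dark one with a pink split, at (258,205), centred between the fingers (190 and 330). The purple, green and blue look-alikes are outside the tray. I descend and grip.

```bash
python3 -m handwheel '[[0,0,0.3,0,0,0,0.9],[0,0,0.3,0,0,0,0.9],[0,0,0.17,0,0,0,0.9],[0,0,0,0,0,0,0.9],[0,0,0,0,0,0,0.4]]' 25
python3 -m handwheel '[[0,0,0,0,0,0,0.4],[0,0,0,0,0,0,0.4],[0,0,0,0,0,0,0.4],[0,0,-0.3,0,0,0,0.4],[0,0,-0.6,0,0,0,0.4]]' 25
python3 - <<'E'
from h import *
for n in("scene","side"):
    c=cam(n);W=cloud(c);h=cv2.cvtColor(c["image"],cv2.COLOR_RGB2HSV).astype(int)
    P=W[((h[...,0]<8)|(h[...,0]>172))&(h[...,1]>180)&(W[...,2]<62)&(W[...,2]>45)&(W[...,0]<450)&(W[...,1]>50)&(W[...,1]<420)];print(len(P),cv2.minAreaRect(P[:,:2].astype(np.float32)))
st()
E
```

```text
t: 25.62
ee_pos: [547.3, 47.0, 80.5]
tool_rot: [0.001, 0.699, 0.715, 0.001]
contact_force: [0.5, 0.3, 0.8]
gripper_width: 78.0
grip_force: 0.0
t: 26.25
ee_pos: [545.5, 46.9, 168.5]
tool_rot: [-0.002, 0.699, 0.715, -0.002]
contact_force: [0.3, 0.1, 0.3]
gripper_width: 61.9
grip_force: 25.0
136 ((324.66162109375, 247.80177307128906), (119.29426574707031, 176.92999267578125), 8.488996505737305)
406 ((321.3839111328125, 250.86636352539062), (121.59580993652344, 173.88011169433594), 8.085983276367188)
{'t': np.float64(26.35), 'joint_pos': array([ 0.019,  0.341,  1.585,  0.   ,  1.206, -0.005]), 'ee_pos': array([548.832,  47.069, 175.306]), 'tool_rot': array([0.003, 0.699, 0.715, 0.003]), 'contact_force': array([ 0.079, -0.346, -0.368]), 'gripper_width': np.float64(61.919), 'grip_force': np.float64(25.0)}
```

```bash
python3 -m handwheel '[[0.347,-0.367,0,0,0,0,0.4],[0.347,-0.367,0,0,0,0,0.4],[0.347,-0.367,0,0,0,0,0.4],[0.347,-0.367,0,0,0,0,0.4],[0.347,-0.367,0,0,0,0,0.4]]' 25
python3 -m handwheel '[[0.347,-0.367,0,0,0,0,0.4],[0,0,0,0,0,0,0.4],[0,0,0.4,0,0,0,0.4],[0,0,0.4,0,0,0,0.4],[0,0,0.4,0,0,0,0.4]]' 25
python3 - <<'E'
from h import *
c=cam("wrist");save(c,"pics/w5.png");st()
E
```

```text
t: 26.98
ee_pos: [357.6, 216.8, 169.0]
tool_rot: [-0.0, 0.699, 0.715, 0.0]
contact_force: [0.3, 0.8, -1.2]
gripper_width: 61.7
grip_force: 25.0
t: 27.6
ee_pos: [322.1, 249.3, 47.9]
tool_rot: [0.0, 0.699, 0.715, 0.0]
contact_force: [0.5, 0.1, -0.8]
gripper_width: 61.9
grip_force: 25.0
{'t': np.float64(27.65), 'joint_pos': array([ 0.569,  0.254,  2.071, -0.   ,  0.822,  0.546]), 'ee_pos': array([319.965, 247.935,  43.816]), 'tool_rot': array([-0.001,  0.699,  0.715, -0.003]), 'contact_force': array([-3.906, -2.013, -5.504]), 'gripper_width': np.float64(61.374), 'grip_force': np.float64(25.0)}
```

View pics/w5.png

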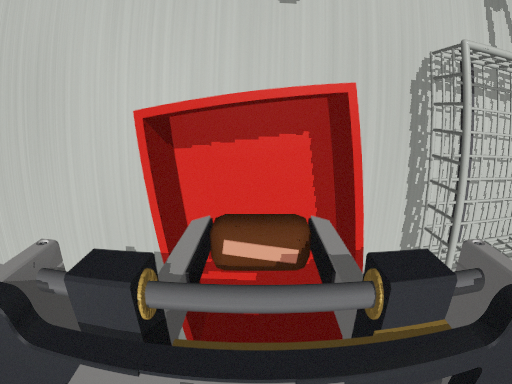

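The burst sits in the pan between the fingers at (262,240). I release it, lift, turn back and go to the scraper.

```bash
python3 -m handwheel '[[0,0,0.03,0,0,0,0.4],[0,0,0,0,0,0,0.72],[0,0,0,0,0,0,0.72],[0,0,-0.3,0,0,0,0.72],[0,0,-0.6,0,0,0,0.72]]' 25
python3 -m handwheel '[[0,0,-0.6,0,0,1,0.6],[0,0,0,0,0,1,0.6],[0,0,0,0,0,1,0.6],[0,0,0,0,0,1,0.6],[0,0,0,0,0,1,0.6]]' 25
python3 -m handwheel '[[0,0,0,0,0,1,0.6],[0,0,0,0,0,1,0.6],[0,0,0,0,0,1,0.6],[0,0,0,0,0,1,0.6],[0,0,0,0,0,1,0.6]]' 25
python3 -m handwheel '[[0,0,0,0,0,1,0.6],[0,0,0,0,0,1,0.6],[0,0,0,0,0,1,0.6],[0,0,0,0,0,1,0.6],[0,0,0,0,0,1,0.6]]' 25
python3 - <<'E'
from h import *
st()
for n in("scene","side"):
    c=cam(n);W=cloud(c);h=cv2.cvtColor(c["image"],cv2.COLOR_RGB2HSV).astype(int)
    croqs(c)
    red=((h[...,0]<8)|(h[...,0]>172))&(h[...,1]>180)&(W[...,2]<62)&(W[...,0]<450)&(W[...,1]>50)&(W[...,1]<420)
    P=W[red&(W[...,2]>45)];print("waste",cv2.minAreaRect(P[:,:2].astype(np.float32)))
    b=(h[...,2]<140)&(h[...,1]>90)&((h[...,0]<16))&(h[...,1]<200)&(abs(W[...,0]-322)<50)&(abs(W[...,1]-250)<75)&(W[...,2]>10);print("burst?",b.sum(),np.median(W[b],0))
    for nm,m in(("grip",(h[...,0]>105)&(h[...,0]<125)&(h[...,1]>150)&(W[...,2]>125)&(W[...,2]<145)&(abs(W[...,0]-320)<130)&(abs(W[...,1]+275)<100)),("foot",(h[...,1]<50)&(h[...,2]>120)&(abs(W[...,2]-25)<7)&(abs(W[...,0]-320)<130)&(abs(W[...,1]+275)<100))):
        P=W[m]
        if len(P)>10: print(nm,len(P),cv2.minAreaRect(P[:,:2].astype(np.float32)))
E
```

```text
t: 28.28
ee_pos: [320.8, 249.4, 137.0]
tool_rot: [-0.0, 0.699, 0.715, -0.001]
contact_force: [1.0, 0.7, 0.3]
gripper_width: 67.8
grip_force: 0.0
t: 28.9
ee_pos: [321.6, 249.9, 197.2]
tool_rot: [-0.0, 0.861, 0.509, 0.001]
contact_force: [0.4, 0.4, 0.5]
gripper_width: 56.3
grip_force: 0.0
t: 29.52
ee_pos: [321.6, 249.9, 197.2]
tool_rot: [-0.0, 0.963, 0.269, 0.001]
contact_force: [-0.1, 0.2, 0.2]
gripper_width: 56.2
grip_force: 0.0
t: 30.15
ee_pos: [321.6, 249.9, 197.2]
tool_rot: [-0.0, 1.0, 0.01, 0.001]
contact_force: [0.7, 0.8, -0.1]
gripper_width: 56.4
grip_force: 0.0
{'t': np.float64(30.15), 'joint_pos': array([0.571, 0.003, 1.93 , 0.   , 1.208, 2.121]), 'ee_pos': array([321.601, 249.922, 197.221]), 'tool_rot': array([-0.   ,  1.   ,  0.01 ,  0.001]), 'contact_force': array([ 0.694,  0.843, -0.119]), 'gripper_width': np.float64(56.448), 'grip_force': np.float64(0.0)}
gold px [290. 206.] 394 med [613.  75.  83.] rect [605.  74.] [ 65. 178.] 56 z [67. 91.]
waste ((325.2483215332031, 247.14669799804688), (117.87879180908203, 176.72691345214844), 7.955687046051025)
burst? 145 [311.28063
[... 280 characters left out ...]
 [540.  17.  87.] rect [540.  16.] [55. 25.] 4 z [80. 94.]
gold px [226. 215.] 108 med [650.  41.  87.] rect [650.  38.] [54. 25.] 1 z [76. 93.]
gold px [236. 228.] 137 med [609.  89.  81.] rect [610.  86.] [28. 55.] 89 z [72. 88.]
gold px [256. 234.] 144 med [542. 107.  82.] rect [543. 105.] [56. 30.] 2 z [73. 88.]
waste ((321.8457336425781, 250.05665588378906), (120.88896942138672, 174.71725463867188), 8.032190322875977)
burst? 92 [325.04171031 253.5056976   32.19562713]
grip 81 ((358.4676208496094, -288.9730529785156), (47.89041519165039, 29.548763275146484), 10.735176086425781)
foot 257 ((356.4411926269531, -291.4250183105469), (184.59548950195312, 59.89213943481445), 1.9173411130905151)
```

The scraper was knocked to about (359,-292), so I use this new measurement. The burst is in the pan.

```bash
python3 -m handwheel '[[0.03,0.603,0,0,0,0,0.6],[0.03,0.603,0,0,0,0,0.6],[0.03,0.603,0,0,0,0,0.6],[0.03,0.603,0,0,0,0,0.6],[0.03,0.603,0,0,0,0,0.6]]' 25
python3 -m handwheel '[[0.03,0.603,0,0,0,0,0.6],[0.03,0.603,0,0,0,0,0.6],[0.03,0.603,0,0,0,0,0.6],[0.03,0.603,0,0,0,0,0.6],[0,0,0,0,0,0,0.6]]' 25
python3 - <<'E'
from h import *
c=cam("wrist");st();save(c,"pics/w6.png")
E
```

```text
t: 30.88
ee_pos: [343.5, -53.1, 197.1]
tool_rot: [0.0, 1.0, 0.013, 0.001]
contact_force: [1.4, 0.7, 0.2]
gripper_width: 56.6
grip_force: 0.0
t: 31.5
ee_pos: [361.0, -294.8, 196.2]
tool_rot: [0.0, 1.0, 0.011, -0.0]
contact_force: [-0.9, 1.3, -0.2]
gripper_width: 56.5
grip_force: 0.0
{'t': np.float64(31.55), 'joint_pos': array([-0.761,  0.137,  1.788,  0.   ,  1.217,  0.787]), 'ee_pos': array([ 361.016, -292.993,  196.178]), 'tool_rot': array([-0.   ,  1.   ,  0.012, -0.   ]), 'contact_force': array([-0.408,  0.121, -0.193]), 'gripper_width': np.float64(56.277), 'grip_force': np.float64(0.0)}
```

View pics/w6.png

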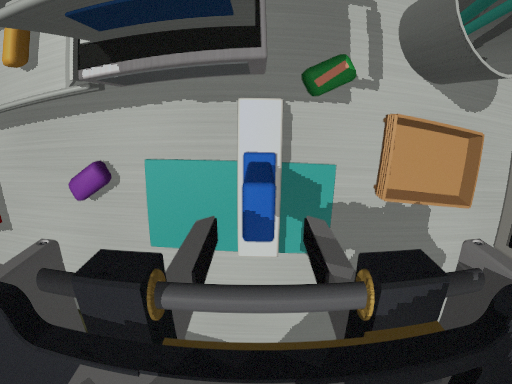

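The scraper grip (259,195) is centred between the fingers. I grip, lift and carry it around the tub to the tray.

```bash
python3 -m handwheel '[[0,0,0.4,0,0,0,0.6],[0,0,0.36,0,0,0,0.6],[0,0,0,0,0,0,0.6],[0,0,0,0,0,0,0.1],[0,0,0,0,0,0,0.1]]' 55
python3 -m handwheel '[[0,0,0,0,0,0,0.1],[0,0,0,0,0,0,0.1],[0,0,-0.3,0,0,0,0.1],[0,0,-0.4,0,0,0,0.1],[0,0,-0.4,0,0,0,0.1]]' 55
python3 -m handwheel '[[0,-0.524,0,0,0,-0.3,0.1],[0,-0.524,0,0,0,0,0.1],[0,-0.524,0,0,0,0,0.1],[0,-0.524,0,0,0,0,0.1],[0,-0.524,0,0,0,0,0.1]]' 55
python3 -m handwheel '[[0.55,0,0,0,0,0,0.1],[0.55,0,0,0,0,0,0.1],[0.55,0,0,0,0,0,0.1],[0.55,0,0,0,0,0,0.1],[0,0,0,0,0,0,0.1]]' 55
```

```text
t: 32.17
ee_pos: [362.0, -292.2, 121.8]
tool_rot: [0.001, 1.0, 0.012, 0.001]
contact_force: [-0.1, -0.3, 0.8]
gripper_width: 39.6
grip_force: 0.0
t: 32.8
ee_pos: [361.1, -291.7, 231.1]
tool_rot: [-0.0, 1.0, 0.012, -0.0]
contact_force: [-0.6, -0.3, -3.7]
gripper_width: 25.8
grip_force: 54.9
t: 33.42
ee_pos: [347.9, -28.8, 230.1]
tool_rot: [-0.0, 1.0, 0.027, -0.0]
contact_force: [0.7, 0.1, -3.6]
gripper_width: 25.7
grip_force: 54.9
t: 34.05
ee_pos: [569.9, -18.0, 227.6]
tool_rot: [-0.0, 1.0, 0.028, -0.002]
contact_force: [-0.4, -0.4, -4.4]
gripper_width: 25.4
grip_force: 55.0
```

```bash
python3 -m handwheel '[[0.06,0.135,0,0,0,0,0.1],[0,0,0,0,0,0,0.1],[0,0,0.25,0,0,0,0.1],[0,0,0.2,0,0,0,0.1],[0,0,0,0,0,0,0.1]]' 55
python3 - <<'E'
from h import *
for n in("side","scene"):
    c=cam(n);croqs(c);W=cloud(c);h=cv2.cvtColor(c["image"],cv2.COLOR_RGB2HSV).astype(int)
    m=(h[...,1]<50)&(h[...,2]>140)&(W[...,2]>60)&(W[...,2]<103)&(W[...,0]>475)&(W[...,0]<680)&(W[...,1]>-60)&(W[...,1]<8)
    P=W[m];print(len(P),np.percentile(P,[2,50,98],axis=0).round() if len(P) else 0)
E
python3 -m handwheel '[[0,0,0.08,0,0,0,0.1],[0,0,0.02,0,0,0,0.1],[0,0,0,0,0,0,0.1],[0,0,0,0,0,0,0.1],[0,0,0,0,0,0,0.1]]' 55
```

```text
t: 34.67
ee_pos: [574.0, -31.5, 184.7]
tool_rot: [-0.0, 1.0, 0.027, -0.001]
contact_force: [0.3, -0.6, -3.1]
gripper_width: 25.3
grip_force: 55.0
gold px [259. 212.] 109 med [540.  17.  87.] rect [540.  14.] [25. 55.] 84 z [78. 93.]
gold px [226. 215.] 110 med [650.  42.  87.] rect [650.  38.] [55. 21.] 3 z [74. 93.]
gold px [236. 228.] 140 med [610.  90.  82.] rect [609.  87.] [30. 55.] 85 z [72. 89.]
gold px [255. 234.] 147 med [543. 108.  82.] rect [542. 105.] [28. 57.] 87 z [70. 88.]
351 [[480. -52.  86.]
 [607. -21.  92.]
 [662.  -3.  98.]]
gold px [291. 207.] 405 med [619.  71.  83.] rect [605.  74.] [ 60. 175.] 54 z [67. 91.]
233 [[610. -52.  72.]
 [643. -28.  94.]
 [668.  -4.  98.]]
t: 35.4
ee_pos: [575.0, -31.4, 175.4]
tool_rot: [0.0, 1.0, 0.028, 0.0]
contact_force: [0.3, 0.6, -3.2]
gripper_width: 25.2
grip_force: 55.0
```

```bash
python3 -m handwheel '[[0,0,0.02,0,0,0,0.1],[0,0,0.01,0,0,0,0.1],[0,0,0.005,0,0,0,0.1],[0,0,0,0,0,0,0.1],[0,0,0,0,0,0,0.1]]' 55
python3 -m handwheel '[[0,-0.08,0,0,0,0,0.1],[0,-0.08,0,0,0,0,0.1],[0,-0.08,0,0,0,0,0.1],[0,-0.08,0,0,0,0,0.1],[0,-0.08,0,0,0,0,0.1]]' 55
python3 -m handwheel '[[0,-0.1,0,0,0,0,0.1],[0,-0.1,0,0,0,0,0.1],[0,-0.1,0,0,0,0,0.1],[0,-0.1,0,0,0,0,0.1],[0,-0.1,0,0,0,0,0.1]]' 55
python3 - <<'E'
from h import *
croqs(cam("side"));croqs(cam("scene"))
E
```

```text
t: 36.02
ee_pos: [575.1, -31.4, 172.1]
tool_rot: [0.0, 1.0, 0.028, 0.0]
contact_force: [0.6, 0.8, 0.9]
gripper_width: 25.7
grip_force: 55.0
t: 36.65
ee_pos: [572.9, 9.0, 172.0]
tool_rot: [0.0, 1.0, 0.028, 0.0]
contact_force: [1.3, -4.6, 4.2]
gripper_width: 26.0
grip_force: 55.0
t: 37.28
ee_pos: [570.0, 58.9, 172.0]
tool_rot: [0.0, 1.0, 0.028, 0.0]
contact_force: [0.8, -5.0, 4.2]
gripper_width: 25.9
grip_force: 55.0
gold px [224. 231.] 121 med [645. 109.  87.] rect [645. 109.] [56. 26.] 3 z [75. 93.]
gold px [256. 237.] 268 med [538. 122.  84.] rect [538. 117.] [61. 59.] 3 z [73. 92.]
gold px [236. 240.] 149 med [605. 136.  82.] rect [604. 135.] [57. 30.] 15 z [72. 87.]
gold px [301. 199.] 249 med [624. 115.  84.] rect [622. 118.] [ 47. 125.] 57 z [74. 91.]
```

```bash
python3 -m handwheel '[[0,-0.1,0,0,0,0,0.1],[0,-0.1,0,0,0,0,0.1],[0,-0.1,0,0,0,0,0.1],[0,-0.1,0,0,0,0,0.1],[0,-0.1,0,0,0,0,0.1]]' 55
python3 -m handwheel '[[0,-0.1,0,0,0,0,0.1],[0,-0.1,0,0,0,0,0.1],[0,-0.1,0,0,0,0,0.1],[0,-0.1,0,0,0,0,0.1],[0,-0.1,0,0,0,0,0.1]]' 55
python3 -m handwheel '[[0,-0.08,0,0,0,0,0.1],[0,-0.08,0,0,0,0,0.1],[0,-0.08,0,0,0,0,0.1],[0,-0.08,0,0,0,0,0.1],[0,-0.08,0,0,0,0,0.1]]' 55
python3 - <<'E'
from h import *
c=cam("side");croqs(c);croqs(cam("scene"))
cv2.imwrite("pics/s7.png",cv2.resize(c["image"][190:330,190:300],(550,560)[::1],interpolation=2)[...,::-1])
E
```

```text
t: 38.0
ee_pos: [567.3, 108.3, 172.0]
tool_rot: [0.0, 1.0, 0.028, 0.0]
contact_force: [2.0, -3.0, 3.9]
gripper_width: 25.7
grip_force: 55.0
t: 38.62
ee_pos: [564.6, 158.1, 172.1]
tool_rot: [0.0, 1.0, 0.028, 0.0]
contact_force: [-0.5, -16.9, 3.8]
gripper_width: 25.2
grip_force: 55.0
t: 39.25
ee_pos: [562.4, 198.3, 172.1]
tool_rot: [0.0, 1.0, 0.028, 0.0]
contact_force: [0.8, -2.3, 3.0]
gripper_width: 25.8
grip_force: 55.0
gold px [220. 273.] 179 med [636. 264.  74.] rect [637. 261.] [56. 32.] 8 z [64. 81.]
gold px [254. 274.] 178 med [532. 255.  69.] rect [532. 252.] [55. 28.] 11 z [58. 75.]
gold px [235. 283.] 138 med [589. 272.  40.] rect [589. 272.] [56. 25.] 9 z [33. 47.]
gold px [255. 283.] 78 med [530. 264.  38.] rect [527. 263.] [57. 15.] 10 z [29. 44.]
gold px [323. 180.] 95 med [646. 252.  75.] rect [644. 251.] [47. 32.] 17 z [62. 82.]
```

View pics/s7.png

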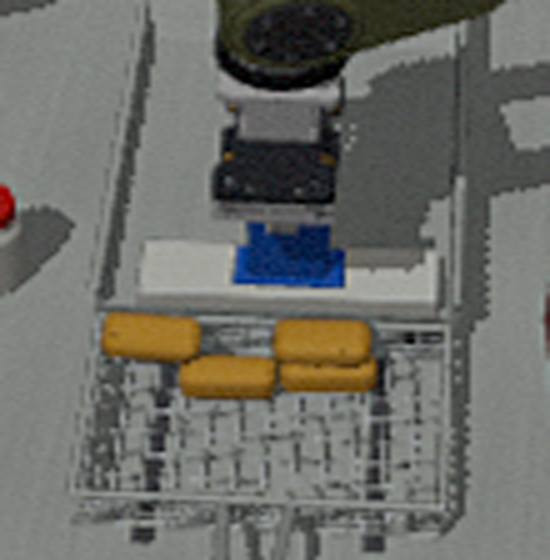

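All four golden ones are in the basket, at (228,377), (328,375), (322,342) and (150,337), two of them high near the wall. One more small push, then withdraw.

```bash
python3 -m handwheel '[[0,-0.06,0,0,0,0,0.1],[0,-0.06,0,0,0,0,0.1],[0,-0.06,0,0,0,0,0.1],[0,0,0,0,0,0,0.1],[0,0.1,0,0,0,0,0.1]]' 55
python3 -m handwheel '[[0,0.2,0,0,0,0,0.1],[0,0,-0.3,0,0,0,0.1],[0,0,-0.4,0,0,0,0.1],[0,0.4,0,0,0,0,0.1],[0,0.4,0,0,0,0,0.1]]' 55
python3 - <<'E'
from h import *
croqs(cam("side"));croqs(cam("scene"));st()
c=cam("side");W=cloud(c);h=cv2.cvtColor(c["image"],cv2.COLOR_RGB2HSV).astype(int)
m=(h[...,1]<50)&(h[...,2]>140)&(W[...,2]>100)&(W[...,2]<165)&(W[...,0]>440)&(W[...,0]<690)&(W[...,1]>30)&(W[...,1]<200)
P=W[m];print(cv2.minAreaRect(P[:,:2].astype(np.float32)),np.percentile(P[:,2],[5,50,95]))
E
```

```text
t: 39.98
ee_pos: [561.7, 207.8, 172.1]
tool_rot: [-0.001, 1.0, 0.028, 0.0]
contact_force: [1.1, 4.9, 5.9]
gripper_width: 25.6
grip_force: 55.0
t: 40.6
ee_pos: [566.9, 106.1, 241.0]
tool_rot: [-0.0, 1.0, 0.028, -0.001]
contact_force: [-0.4, -0.5, -3.8]
gripper_width: 25.8
grip_force: 55.0
gold px [222. 276.] 127 med [631. 260.  52.] rect [630. 257.] [22. 48.] 88 z [39. 63.]
gold px [253. 277.] 175 med [533. 263.  70.] rect [532. 262.] [32. 56.] 86 z [59. 75.]
gold px [235. 284.] 135 med [588. 276.  40.] rect [588. 275.] [56. 21.] 16 z [32. 46.]
gold px [255. 284.] 32 med [526. 267.  33.] rect [523. 268.] [50. 10.] 11 z [26. 38.]
gold px [309. 178.] 201 med [577. 254.  58.] rect [582. 255.] [128.  36.] 0 z [37. 73.]
{'t': np.float64(40.7), 'joint_pos': array([0.117, 0.349, 1.419, 0.   , 1.376, 1.636]), 'ee_pos': array([567.142, 103.775, 240.759]), 'tool_rot': array([-0.   ,  1.   ,  0.026, -0.001]), 'contact_force': array([ 0.941,  0.578, -3.131]), 'gripper_width': np.float64(25.808), 'grip_force': np.float64(54.983)}
((563.9552612304688, 105.33076477050781), (185.8511199951172, 55.02606964111328), 3.27581524848938) [143.89669823 148.46027651 152.74837916]
```

All four golden ones are inside. Carrying the scraper back to the mat centre (318,-264).

```bash
python3 -m handwheel '[[-0.605,0,0,0,0,0,0.1],[-0.605,0,0,0,0,0,0.1],[-0.605,0,0,0,0,0,0.1],[-0.605,0,0,0,0,0,0.1],[0,0,0,0,0,0,0.1]]' 55
python3 -m handwheel '[[-0.045,0.588,0,0,0,0,0.1],[-0.045,0.588,0,0,0,0,0.1],[-0.045,0.588,0,0,0,0,0.1],[-0.045,0.588,0,0,0,0,0.1],[-0.045,0.588,0,0,0,0,0.1]]' 55
python3 -m handwheel '[[-0.045,0.588,0,0,0,0,0.1],[0,0,0.3,0,0,0,0.1],[0,0,0.4,0,0,0,0.1],[0,0,0.4,0,0,0,0.1],[0,0,0,0,0,0,0.1]]' 55
```

```text
t: 41.38
ee_pos: [322.9, 93.7, 241.8]
tool_rot: [-0.001, 1.0, 0.028, 0.001]
contact_force: [1.0, 0.4, -3.6]
gripper_width: 25.8
grip_force: 55.0
t: 42.0
ee_pos: [319.9, -203.7, 241.6]
tool_rot: [-0.0, 1.0, 0.028, 0.0]
contact_force: [1.3, 0.9, -3.4]
gripper_width: 25.8
grip_force: 55.0
t: 42.62
ee_pos: [317.9, -259.6, 129.6]
tool_rot: [-0.002, 1.0, 0.028, -0.002]
contact_force: [0.8, -0.1, -3.8]
gripper_width: 25.8
grip_force: 55.0
```

```bash
python3 -m handwheel '[[0,0.03,0.05,0,0,0,0.1],[0,0,0.025,0,0,0,0.1],[0,0,0.01,0,0,0,0.1],[0,0,0,0,0,0,0.1],[0,0,0,0,0,0,0.1]]' 55
python3 -m handwheel '[[0,0,0.01,0,0,0,0.1],[0,0,0,0,0,0,0.1],[0,0,0,0,0,0,0.6],[0,0,0,0,0,0,0.6],[0,0,0,0,0,0,0.6]]' 55
python3 -m handwheel '[[0,0,-0.3,0,0,0,0.6],[0,0,-0.5,0,0,0,0.6],[0,0,-0.5,0,0,0,0.6],[0,0,0,0,0,0,0.6],[0,0,0,0,0,0,0.6]]' 55
python3 - <<'E'
from h import *
for n in("scene","side"):
    c=cam(n);croqs(c);W=cloud(c);h=cv2.cvtColor(c["image"],cv2.COLOR_RGB2HSV).astype(int)
    red=((h[...,0]<8)|(h[...,0]>172))&(h[...,1]>180)&(W[...,2]<62)&(W[...,0]<450)&(W[...,1]>50)&(W[...,1]<420)
    P=W[red&(W[...,2]>45)];print("waste",cv2.minAreaRect(P[:,:2].astype(np.float32)))
    b=(h[...,2]<140)&(h[...,1]>90)&((h[...,0]<16))&(h[...,1]<200)&(abs(W[...,0]-322)<50)&(abs(W[...,1]-250)<75)&(W[...,2]>10);print("burst?",b.sum(),np.median(W[b],0))
    for nm,m in(("grip",(h[...,0]>105)&(h[...,0]<125)&(h[...,1]>150)&(W[...,2]>125)&(W[...,2]<145)&(abs(W[...,0]-320)<130)&(abs(W[...,1]+275)<100)),("foot",(h[...,1]<50)&(h[...,2]>120)&(abs(W[...,2]-25)<7)&(abs(W[...,0]-320)<130)&(abs(W[...,1]+275)<100))):
        P=W[m]
        if len(P)>10: print(nm,len(P),cv2.minAreaRect(P[:,:2].astype(np.float32)),np.median(P[:,2]))
    if n=="side": save(c,"pics/end.png")
E
```

```text
t: 43.25
ee_pos: [318.5, -263.7, 123.5]
tool_rot: [0.0, 1.0, 0.028, 0.0]
contact_force: [0.3, 0.5, -3.9]
gripper_width: 25.6
grip_force: 55.0
t: 43.88
ee_pos: [318.5, -263.8, 122.4]
tool_rot: [0.0, 1.0, 0.028, 0.0]
contact_force: [-0.9, -0.5, 0.1]
gripper_width: 52.3
grip_force: 0.0
t: 44.5
ee_pos: [318.2, -263.5, 251.5]
tool_rot: [-0.0, 1.0, 0.028, -0.0]
contact_force: [-0.7, -0.4, -0.3]
gripper_width: 56.2
grip_force: 0.0
gold px [307. 177.] 230 med [568. 253.  61.] rect [576. 255.] [139.  37.] 2 z [38. 74.]
waste ((324.5089416503906, 246.10403442382812), (119.27767181396484, 175.11029052734375), 8.653504371643066)
burst? 154 [311.25829766 232.36645539  28.86233987]
grip 113 ((320.3747863769531, -266.2964782714844), (48.483428955078125, 24.34208106994629), 1.8003427982330322) 138.17060126901035
foot 469 ((317.4255676269531, -264.8314208984375), (192.0862274169922, 51.48344039916992), 3.6211161613464355) 28.394605417713347
gold px [222. 276.] 127 med [632. 260.  52.] rect [629. 258.] [22. 49.] 84 z [38. 65.]
gold px [253. 277.] 168 med [533. 263.  69.] rect [532. 259.] [28. 55.] 90 z [59. 74.]
gold px [235. 284.] 136 med [588. 276.  40.] rect [589. 275.] [57. 22.] 14 z [32. 46.]
gold px [255. 284.] 33 med [526. 268.  33.] rect [523. 268.] [51.  8.] 11 z [26. 40.]
waste ((321.568115234375, 250.90151977539062), (120.60405731201172, 173.07701110839844), 8.092790603637695)
burst? 79 [320.35499953 254.81966954  31.28620672]
grip 78 ((316.4667053222656, -257.60247802734375), (47.73035430908203, 22.083724975585938), 10.23809814453125) 136.6159901698914
foot 303 ((314.87603759765625, -262.756591796875), (186.96441650390625, 57.50899124145508), 2.692638397216797) 27.820491094032484
```

View pics/end.png

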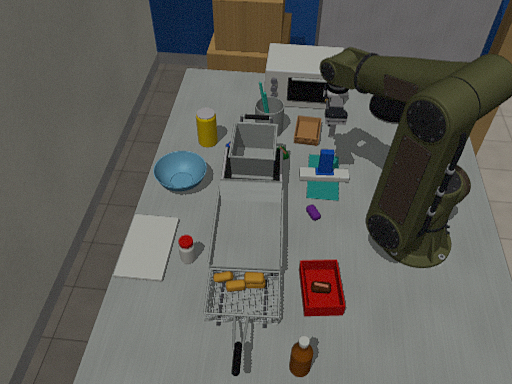

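The final view shows the tub empty and upright (255,150), four golden croquettes in the basket (240,282) and the burst in the pan (321,287). The scraper stands on its mat (326,170) and the bystanders haven't moved. Handing in.

```bash
python3 -c "
from workcell import ctrl
print(ctrl.sign_off())"
```

```text
the job is handed in; nothing more can be done
None
```

I handed the job in at about 45 s, with no verdict returned: the tub is emptied and upright on its shelf, the single burst croquette found is in the waste pan, all four good ones found are in the basket, the scraper stands on its mat, and the bystanders were left where they were.

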